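Pack and seal a honey gift crate

ROBOT

A 6-joint arm with a two-finger parallel gripper is mounted at the origin on the work surface. World frame = base frame: x ahead of the robot, y to its left, z up, the work surface at z = 0. Lengths are in m, angles in rad, forces in N, time in s.
With the tool pointing down it reaches from about 0.25 to 0.775 m from the base axis. Payload 4 kg.
Tool frame: the origin (TCP) lies midway between the tips of the shut fingers; the grasp point (between the pads) lies 19 mm behind it (grip_point_offset is the distance from the TCP to the grasp point, in m); z points along the fingers, y is the line along which they close (so a half turn about z gives the same grasp; the last joint's range is limited). The gripper opens to 94 mm and grips with 3 to 60 N. Pads are 16 mm wide; open, the fingers measure 119 mm over their backs; the gripper's body (75 mm by 177 mm) begins 78 mm behind the grasp point.
Start: joints at [-1.433, 0.087, 1.371, -0, 1.684, -0.103], TCP at [0.131, -0.534, 0.206] pointing down, gripper open.
Joint ranges: [-3.1, 3.1], [-0.76, 2.03], [0.27, 2.55], [-1.08, 4.22], [0.17, 2.65], [-2.57, 2.57]. Speed limits (rad/s): [2.79, 2.79, 3.14, 3.14, 3.14, 3.14].

INTERFACE

Orientations are given as [roll, pitch, yaw] about the fixed x, y, z axes, in that order (R = Rz(yaw) Ry(pitch) Rx(roll)).
In Python, from bench import * gives the robot as it stands.
- The arm moves only by the tool carry_out, never from a script. Its argument "commands" is a list of rows, each a list of 6 numbers: the shift along the tool's x, y, z in m, then the turn, a rotation vector about the tool's x, y, z in rad. In form: [[tx, ty, tz, rx, ry, rz], ...]. A call has exactly 5 rows; each row is the pose to reach, as a shift and turn from the pose commanded when the call began, along the tool's axes at that moment; what a row does not reach only later rows make up. A row lasts 1/10 s, in which the tool goes at most 50 mm and 8.59 degrees, less where a joint would pass 70% of its speed; a pose out of reach is approached as far as the arm can. A call with a gripper value outside its range is refused whole. "jaw" is the opening, from 0 (shut) to 1 (fully open), set as the call begins (left out, the last holds). The fingers move at their own pace and stop on an object; the grip force is fixed at half the most. Time passes only in rows, so rows that repeat a pose let the fingers close, or fill a call up. It gives the time, the measured TCP pose, the force, the opening and the grip force at its end, in the units of the state.
- get_obs(): the state, without advancing time (a new reading comes with each control period).
- snapshot(name): name is "side" or "top" or "wrist"; returns a dict with "img" (384x512x3 uint8, red, green, blue), "range_z" (384x512 float32, m along the optical axis (not along the pixel's ray), 0 where there is no reading), "fx", "fy", "cx", "cy" (pixels), "R" (3x3) and "t" (3): a world point X has camera coordinates R X + t. Camera axes: x right, y down, z forward; pixel columns grow to the right and rows downward; lengths in m; the calibration is good to about 2 mm. A picture is of the moment at which its call begins.
- close_job(): hands the job in; it is judged then, once.
The state is a dict: "time": time; "joint_positions": joint angles; "qvel": joint speeds; "joint_torque": joint torques, N m; "tool_pos": TCP position; "ee_rot": TCP orientation; "wrist_force": force on the tool from outside, world axes, zero at the start; "wrist_torque": the same for the moment, N m; "width": finger opening in m; "finger_force": force on a finger pad.
Only numpy, scipy, OpenCV 4.12 (cv2) and the standard library are available. Lean on these libraries where they do the work, as an engineer would, in place of code of your own. Each camera call takes 0.05 s, during which the arm holds its last target. There are 200 camera calls.

TASK

Pack the gift crate: swing its transit bar up and well back past upright, then stand every honey carton on the counter (two to four of them) in it in one row, starting at the staple end in the order dark brown, orange, yellow, cream (skipping any that are missing), pictured fronts facing away from the robot, and butt the row up tight against the staple-end board so that no gaps are left. Then take the squeegee and rub down all the paper seals with one slow, steady, light stroke along the middle of the row, from the hinge side to the staple side, felt in contact from the first carton to the last, and stand the squeegee back in its holder. Last, swing the bar over until it lies fully home with its eye over the staple, leaving the row still tight and the jars, label roll and tape dispenser where they are.

Things in the scene. Friction and masses are not known exactly. Their poses are not given: they have to be found in the camera images.
- crate: Pine crate, fixed. Origin under its centre, on the counter; x to its front (away from the robot), y along it. Inside 70 (x) x 182 (y) mm, floor 12 mm up, side slats 36 mm and end boards 68 mm high, 10 mm thick. Stop end: -y (inner face y = -91), with a brass staple outside it (y -107 to -121, up to 107 mm high). The bar's hinge is at the +y end.
- stop (a point): Foot of the stop end board inside the crate: crate x = 0, y = -91 mm, on the floor (z = 12 mm); axes as the crate's.
- bar (a joint): Aluminium transit bar, hinged at the crate's +y end about the crate's x. 0 = closed: level over the cartons, 7 mm above their tops, eye over the staple. Grows as it swings up and out to +y (1.57 upright, at most 2.75). 18 wide, 5 thick, 260 mm long. Stiff hinge (0.22 Nm): stays at any angle, so swing it all the way. Partly open at the start.
- bar_tab (a point): Centre of the red grip tab (18 mm wide along the crate's x, 28 mm long, 8 mm thick) at the free end of the bar, 246 mm from the hinge; y points from the tab to the hinge along the bar.
- bar_hinge (a point): Hinge axis of the bar: crate x = 0, y = 108 mm, z = 92 mm; axes as the crate's. Its steel bracket rises to 100 mm.
- squeegee: Label squeegee, 0.12 kg. Origin at the lowest line of the unpressed felt edge, z up. Felt edge 52 (x) x 16 mm, rounded; aluminium head 56 x 16 mm from 16 to 40 mm up; blue handle 40 (x) x 18 (y) mm from 40 to 92 mm up. Foam-backed: the felt gives up to 10 mm, 0.7 N per mm, then is solid. Stands in its holder at the start.
- holder: Squeegee holder, fixed: clear open-topped box on a grey foot, 76 (x) x 34 (y) x 40 mm, walls and floor 4 mm, inside 68 x 26 mm. Origin under its centre on the counter. The squeegee stands in it felt edge down, leaning a little on a wall, its x along the holder's x (either way round).
- carton_dark: Dark brown honey carton (dark), 60 (x) x 42 (y) x 70 mm, about 0.16 kg, stiff, its weight in the lower third. Origin at the centre of its underside. A white paper seal, to be rubbed down, runs along y over the whole top, 26 mm wide, with a red mark in the middle. Absent in some starts.
- dark_front (a point): Centre of the pictured front (+x face, white panel with a yellow disc) of the dark carton, 35 mm above its underside.
- carton_amber: Orange honey carton (amber), 60 (x) x 42 (y) x 70 mm, about 0.16 kg, stiff, its weight in the lower third. Origin at the centre of its underside. A white paper seal, to be rubbed down, runs along y over the whole top, 26 mm wide, with a red mark in the middle. Absent in some starts.
- amber_front (a point): Centre of the pictured front (+x face, white panel with a yellow disc) of the amber carton, 35 mm above its underside.
- carton_gold: Yellow honey carton (gold), 60 (x) x 42 (y) x 70 mm, about 0.16 kg, stiff, its weight in the lower third. Origin at the centre of its underside. A white paper seal, to be rubbed down, runs along y over the whole top, 26 mm wide, with a red mark in the middle. Absent in some starts.
- gold_front (a point): Centre of the pictured front (+x face, white panel with a yellow disc) of the gold carton, 35 mm above its underside.
- carton_pale: Cream honey carton (pale), 60 (x) x 42 (y) x 70 mm, about 0.16 kg, stiff, its weight in the lower third. Origin at the centre of its underside. A white paper seal, to be rubbed down, runs along y over the whole top, 26 mm wide, with a red mark in the middle. Absent in some starts.
- pale_front (a point): Centre of the pictured front (+x face, white panel with a yellow disc) of the pale carton, 35 mm above its underside.
- jar_a: Honey jar with a brass-coloured lid, 56 mm across, 75 mm tall, a bystander. Origin under its centre.
- jar_b: Honey jar with a brass-coloured lid, 56 mm across, 75 mm tall, a bystander. Origin under its centre.
- jar_c: Honey jar with a brass-coloured lid, 56 mm across, 75 mm tall, a bystander. Origin under its centre.
- label_roll: Roll of white labels standing on its end, 76 mm across, 45 mm tall, a bystander. Origin under its centre.
- tape_gun: Red tape dispenser, 150 x 50 x 78 mm, a bystander. Origin under its centre, long side along x.
There are look-alikes about, which are no part of the job. What is shaped like the carton_dark but purple is not meant. What is shaped like the holder but blue is not meant.

How it is judged:
By the outcome, as a careful person would: the job done as asked, in the order asked, and still so for the second after the job is handed in, with the robot touching nothing.
Of carton_dark, carton_amber, carton_gold, carton_pale only 2 to 4 are there at a start; the rules pass over those that are not, and their reading is None.
At some moment in a run one of carton_dark, carton_amber, carton_gold, carton_pale may be knocked a few centimetres aside while the robot is not near it.
Once in a run the grip may slacken for a moment while it holds something.
It also fails if it takes over 210 s, if anything falls off the work surface, if the arm or the gripper's body presses on something with over 40 N, if the wrist force passes 120 N, or if a joint passes its speed limit or range.

## Working session

There is one attempt and no reset: what is moved stays moved. The work goes in short steps, Python scripts to look and compute and a tool call to move; the robot and the scene stay as the last step left them, time stands still between calls to the robot, and variables do not carry over. Pictures are saved under pics/ and viewed, at most 14 in all, crops included, and the job is handed in when it is done.

Besides the shell and the picture viewer there is one more tool, called as name([rows], argument=value, ...), one row to a line, values as JSON. carry_out: Moves the arm, as the interface text tells. Its arguments: {"type":"object","properties":{"commands":{"type":"array","items":{"type":"array","items":{"type":"number"}}},"jaw":{"type":"number"}},"required":["commands"]}

```bash
ls; mkdir -p pics; cat > h.py <<'E'
import numpy as np, cv2
from bench import *
def save(s,fn,box=None,scale=1):
    im=s["img"][...,::-1]
    if box: x0,y0,x1,y1=box; im=im[y0:y1,x0:x1]
    if scale!=1: im=cv2.resize(im,None,fx=scale,fy=scale,interpolation=cv2.INTER_CUBIC)
    cv2.imwrite("pics/"+fn,im)
def cam(s):
    R=np.array(s["R"]);t=np.array(s["t"]);return R,t,-R.T@t
def pts(s,u,v,z=None):
    "pixels->world: by range, or on plane height z"
    R,t,c=cam(s);u=np.asarray(u,float);v=np.asarray(v,float)
    d=np.stack([(u-s["cx"])/s["fx"],(v-s["cy"])/s["fy"],np.ones_like(u)],-1)
    if z is None:
        r=s["range_z"][np.round(v).astype(int),np.round(u).astype(int)]
        return (d*r[...,None]-t)@R
    w=d@R
    return c+w*((z-c[2])/w[...,2])[...,None]
def proj(s,X):
    R,t,c=cam(s);p=np.asarray(X)@R.T+t
    return np.stack([s["fx"]*p[...,0]/p[...,2]+s["cx"],s["fy"]*p[...,1]/p[...,2]+s["cy"]],-1)
E
python3 - <<'E'
from h import *
import pickle
for n in ("side","top","wrist"):
    s=snapshot(n); pickle.dump(s,open(n+"0.pkl","wb")); R,t,c=cam(s); print(n,c.round(3),R.round(2).tolist(),s["fx"],s["cx"],s["cy"])
    save(s,n+"0.png",scale=1.5)
o=get_obs(); print({k:np.round(v,3).tolist() for k,v in o.items()})
E
```

```text
pics
side [0.386 0.815 0.732] [[-0.98, -0.19, 0.02], [-0.13, 0.6, -0.79], [0.13, -0.77, -0.62]] 356.4839493743412 253.00897254586002 194.6725483072305
top [ 0.446 -0.028  1.096] [[0.02, -1.0, -0.02], [-1.0, -0.02, -0.09], [0.09, 0.02, -1.0]] 420.00253561427775 262.912591105187 190.89222209177083
wrist [ 0.204 -0.515  0.384] [[0.24, -0.97, -0.0], [-0.94, -0.23, 0.26], [-0.25, -0.06, -0.97]] 267.736347395306 257.584862514873 193.5777531937803
{'time': 0.15, 'joint_positions': [-1.433, 0.088, 1.372, -0.0, 1.684, -0.103], 'qvel': [-0.0, -0.001, -0.004, -0.001, -0.001, -0.0], 'joint_torque': [0.001, -34.064, -30.279, 0.072, 0.031, -0.0], 'tool_pos': [0.131, -0.534, 0.205], 'ee_rot': [-3.14, -0.0, 0.241], 'wrist_force': [0.196, 0.157, -0.213], 'wrist_torque': [-0.039, 0.027, 0.066], 'finger_force': 0.0, 'width': 0.094}
```

View pics/top0.png

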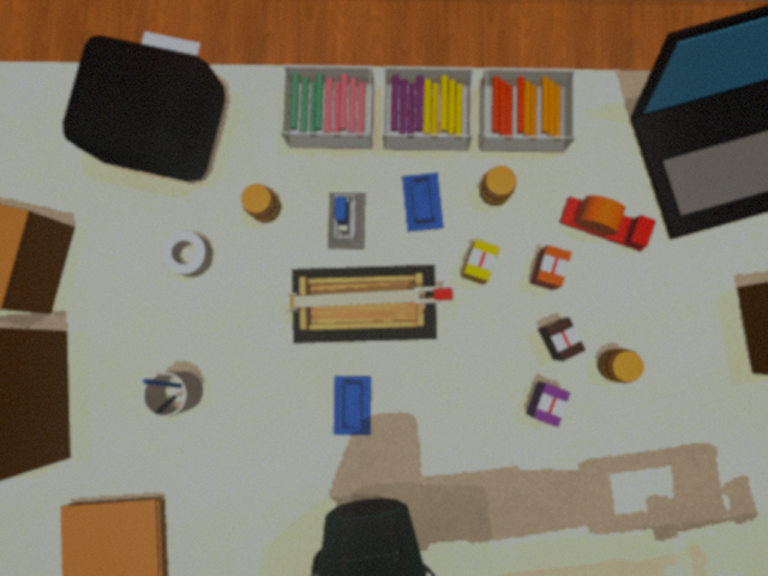

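View pics/side0.png

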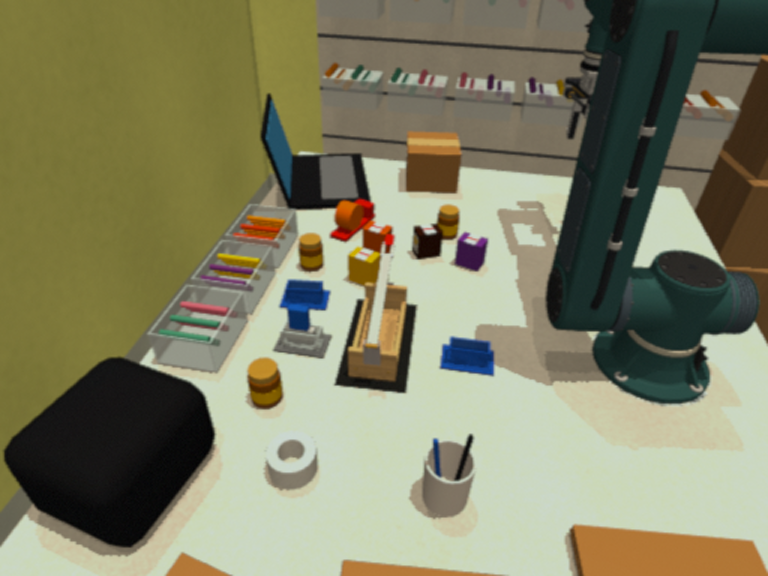

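```bash
cat > seg.py <<'E'
from h import *
import pickle
def blobs(s,lo,hi,reg,minpx=20):
    v,u=np.mgrid[0:384,0:512]; P=pts(s,u,v); ok=(s["range_z"]>0)&(P[...,2]>lo)&(P[...,2]<hi)
    ok&=(P[...,0]>reg[0])&(P[...,0]<reg[1])&(P[...,1]>reg[2])&(P[...,1]<reg[3])
    n,L,st,ce=cv2.connectedComponentsWithStats(ok.astype(np.uint8),connectivity=4)
    out=[]
    for i in range(1,n):
        if st[i,4]<minpx: continue
        m=L==i; Q=P[m]; r=cv2.minAreaRect((Q[:,:2]*1000).astype(np.float32))
        out.append((ce[i].round(0).tolist(),int(st[i,4]),np.round(r[0],0),np.round(r[1],0),round(r[2],1),round(float(np.median(Q[:,2])),4),s["img"][m].mean(0).round(0)))
    return out
E
python3 - <<'E'
from seg import *
s=pickle.load(open("top0.pkl","rb"))
for b in blobs(s,0.03,0.3,(0.25,0.75,-0.45,0.3)): print(*b)
v,u=np.mgrid[0:384,0:512];P=pts(s,u,v)
print("counter z",np.median(P[300:330,160:190,2]), "labelroll?")
save(s,"c1.png",(290,130,440,300),4.5/1.3)
d=pickle.load(open("side0.pkl","rb")); save(d,"c2.png",(160,110,350,270),4)
E
```

```text
[332.0, 122.0] 460 [ 720. -171.] [54. 53.] 24.5 0.0739 [140. 106.  48.]
[281.0, 131.0] 150 [699. -45.] [76. 34.] 7.1 0.0396 [ 46.  69. 121.]
[172.0, 134.0] 455 [683. 230.] [53. 54.] 10.0 0.0738 [141. 107.  52.]
[228.0, 143.0] 315 [663.  88.] [76. 34.] 0.1 0.053 [ 88. 100. 121.]
[400.0, 142.0] 606 [ 672. -344.] [68. 46.] 70.3 0.0713 [142.  73.  25.]
[427.0, 154.0] 272 [ 647. -415.] [31. 51.] 71.0 0.046 [145.  37.  30.]
[320.0, 173.0] 462 [ 589. -143.] [42. 60.] 71.7 0.07 [153. 144.  78.]
[367.0, 177.0] 518 [ 582. -261.] [43. 60.] 74.5 0.0698 [146. 101.  80.]
[242.0, 199.0] 1667 [518.  39.] [ 86. 258.] 3.1 0.0972 [149. 132. 100.]
[375.0, 225.0] 528 [ 464. -279.] [61. 43.] 26.6 0.0698 [100.  89.  84.]
[414.0, 243.0] 517 [ 423. -375.] [53. 52.] 38.9 0.0739 [135. 102.  42.]
[366.0, 269.0] 533 [ 358. -258.] [43. 61.] 70.3 0.07 [120.  94. 120.]
[233.0, 272.0] 152 [343.  68.] [34. 76.] 89.8 0.0402 [ 47.  73. 129.]
counter z 0.000501666636312306 labelroll?
```

View pics/c2.png

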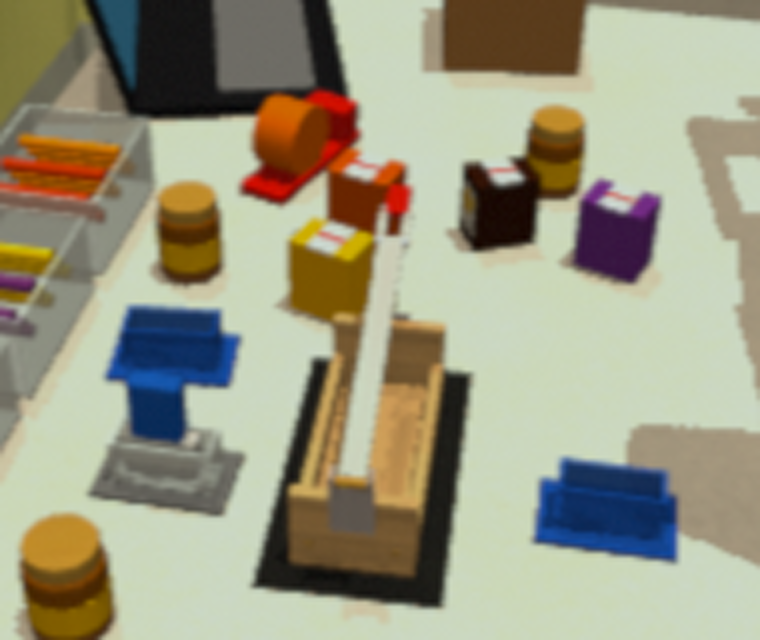

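```bash
cat >> h.py <<'E'
from scipy.spatial.transform import Rotation as Ro
def rel(pos,yaw,o=None):
    "shift+turn in tool axes from measured pose to tool-down pose (yaw rad)"
    o=o or get_obs(); A=Ro.from_euler('xyz',o["ee_rot"]); B=Ro.from_euler('xyz',[np.pi,0,yaw])
    return np.r_[A.inv().apply(np.array(pos)-o["tool_pos"]),(A.inv()*B).as_rotvec()].round(4).tolist()
E
python3 - <<'E'
from seg import *
s=pickle.load(open("top0.pkl","rb")); d=pickle.load(open("side0.pkl","rb"))
v,u=np.mgrid[0:384,0:512]
P=pts(s,u,v);I=s["img"].astype(int)
reg=(P[...,0]>.44)&(P[...,0]<.6)&(P[...,1]>-.13)&(P[...,1]<.19)
# pine end boards
z=P[...,2]
for lo,hi,nm in((.063,.072,'ends'),(.03,.04,'slats')):
    m=reg&(z>lo)&(z<hi); Q=P[m]; r=cv2.minAreaRect((Q[:,:2]*1000).astype(np.float32)); print(nm,m.sum(),np.round(r[0],1),np.round(r[1],1),r[2],np.median(Q[:,2]))
# bar
for S,n in((s,'top'),(d,'side')):
    P=pts(S,u,v);I=S["img"].astype(int)
    reg=(P[...,0]>.44)&(P[...,0]<.6)&(P[...,1]>-.2)&(P[...,1]<.19)&(P[...,2]>.105)
    Q=P[reg]; c=Q.mean(0); a=np.linalg.svd(Q-c,full_matrices=False)[2][0]; a*=-np.sign(a[1])
    red=reg&(I[...,0]>110)&(I[...,1]<60)
    print(n,len(Q),'bar dir',a.round(3),'ang',np.arctan2(a[2],-a[1]),'c',c.round(3),'yaw',np.degrees(np.arctan2(a[0],-a[1])),'tab',P[red].mean(0).round(3),P[red].min(0).round(3),P[red].max(0).round(3),red.sum())
    # squeegee
    b=(P[...,0]>.61)&(P[...,0]<.72)&(P[...,1]>.05)&(P[...,1]<.13)
    bl=b&(I[...,2]>I[...,0]+40)&(P[...,2]>.05)
    Q=P[bl&(P[...,2]>.085)]; print(n,'handle top',len(Q),Q.mean(0).round(3),Q.min(0).round(3),Q.max(0).round(3))
    h=b&(P[...,2]>.036)&(P[...,2]<.042); Q=P[h]; print('holder rim',len(Q),Q.min(0).round(3),Q.max(0).round(3))
print(rel([.131,-.534,.32],.241),rel([.64,-.22,.32],0))
E
```

```text
ends 281 [524.5   8.3] [104.  295.3] 8.569348335266113 0.06830400630365603
slats 488 [520.7  12.2] [ 89.3 281.9] 4.214509010314941 0.03602542393611232
top 1464 bar dir [-0.076 -0.046  0.996] ang 1.5244970691486797 c [ 0.482 -0.008  0.62 ] yaw -58.70034128298083 tab [ 0.519 -0.074  0.215] [ 0.446 -0.088  0.154] [ 0.53  -0.028  1.096] 68
top handle top 109 [0.664 0.088 0.094] [0.646 0.08  0.085] [0.683 0.097 0.098]
holder rim 108 [0.625 0.071 0.036] [0.702 0.105 0.042]
side 401 bar dir [ 0.048 -0.964  0.262] ang 0.2652690262482018 c [0.518 0.022 0.132] yaw 2.863787416337044 tab [ 0.525 -0.074  0.159] [ 0.517 -0.088  0.152] [ 0.533 -0.061  0.163] 34
side handle top 79 [0.664 0.093 0.092] [0.645 0.083 0.085] [0.684 0.101 0.096]
holder rim 128 [0.624 0.069 0.036] [0.7   0.107 0.042]
[-0.0001, 0.0001, -0.1154, -0.0017, -0.0002, -0.0002] [0.5691, -0.1835, -0.115, -0.0017, 0.0, 0.2408]
```

carry_out([
  [0,0,-0.04,0,0,0],
  [0.02,0,-0.08,0,0,0],
  [0.06,-0.02,-0.1,0,0,0.04],
  [0.1,-0.03,-0.115,0,0,0.08],
  [0.15,-0.05,-0.115,0,0,0.12],
], jaw=1)

```text
time: 0.65
tool_pos: [0.2628, -0.4525, 0.323]
ee_rot: [3.137, -0.001, 0.117]
wrist_force: [0.5, -0.1, -0.5]
width: 0.0939
finger_force: 0.0
```

```bash
python3 -c "
from h import *
o=get_obs();print(o['time'],o['tool_pos'],o['ee_rot'],rel([.64,-.22,.32],0))"
```

```text
0.65 [ 0.26278361 -0.45251539  0.32300977] [ 3.13673510e+00 -1.30942555e-03  1.17029803e-01] [0.4018, -0.1869, 0.0026, 0.0048, -0.0016, 0.117]
```

carry_out([
  [0.04,-0.018,0,0,0,0.03],
  [0.08,-0.036,0,0,0,0.06],
  [0.12,-0.054,0,0,0,0.09],
  [0.16,-0.072,0,0,0,0.117],
  [0.2,-0.09,0,0,0,0.117],
])

```text
time: 1.15
tool_pos: [0.4508, -0.3373, 0.3202]
ee_rot: [-3.141, 0.0, 0.003]
wrist_force: [-0.1, -1.3, -0.0]
width: 0.0939
finger_force: 0.0
```

carry_out([
  [0.042,-0.014,0,0,0,0],
  [0.084,-0.028,0,0,0,0],
  [0.126,-0.042,0,0,0,0],
  [0.168,-0.056,0,0,0,0],
  [0.188,-0.07,0,0,0,0],
])

```text
time: 1.65
tool_pos: [0.6399, -0.2665, 0.3176]
ee_rot: [-3.14, 0.003, 0.006]
wrist_force: [-0.9, -0.0, 0.3]
width: 0.0938
finger_force: 0.0
```

```bash
python3 - <<'E'
from seg import *
o=get_obs();print(o['time'],o['tool_pos'].round(4),o['ee_rot'])
s=snapshot("wrist"); pickle.dump(s,open("w1.pkl","wb")); save(s,"w1.png",scale=1.5)
for b in blobs(s,0.055,0.3,(0.3,0.75,-0.42,0.0),60): print(*b)
E
```

```text
1.65 [ 0.6399 -0.2665  0.3176] [-3.13975927e+00  2.54704021e-03  5.77365837e-03]
[199.0, 115.0] 1034 [ 722. -175.] [53. 51.] 0.7 0.0752 [164. 133.  88.]
[306.0, 148.0] 1108 [ 674. -344.] [64. 44.] 71.2 0.0748 [183. 112.  76.]
[185.0, 197.0] 974 [ 591. -144.] [42. 61.] 71.9 0.0705 [159. 134.  96.]
[255.0, 201.0] 917 [ 584. -262.] [42. 60.] 74.5 0.0705 [201. 154. 130.]
[118.0, 246.0] 1146 [525. -46.] [78. 70.] 50.9 0.1407 [160. 128. 104.]
[265.0, 264.0] 826 [ 465. -280.] [61. 42.] 27.3 0.0704 [134. 127. 116.]
[317.0, 279.0] 473 [ 436. -375.] [30. 54.] 12.0 0.0741 [154. 121.  78.]
[251.0, 323.0] 298 [ 347. -254.] [42. 37.] 70.1 0.0706 [159. 139. 156.]
```

View pics/w1.png

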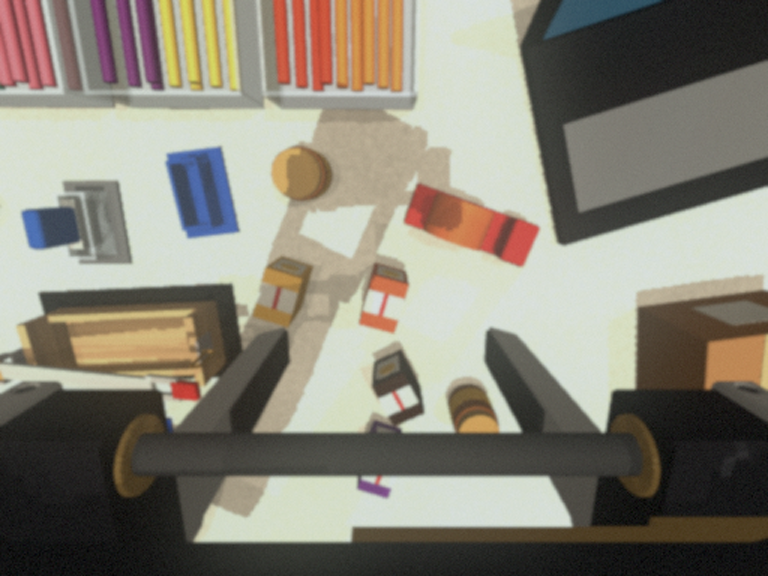

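```bash
python3 - <<'E'
from seg import *
s=pickle.load(open("w1.pkl","rb")); save(s,"w1c.png",(160,160,300,290),5)
E
```

```text
(no output)
```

View pics/w1c.png

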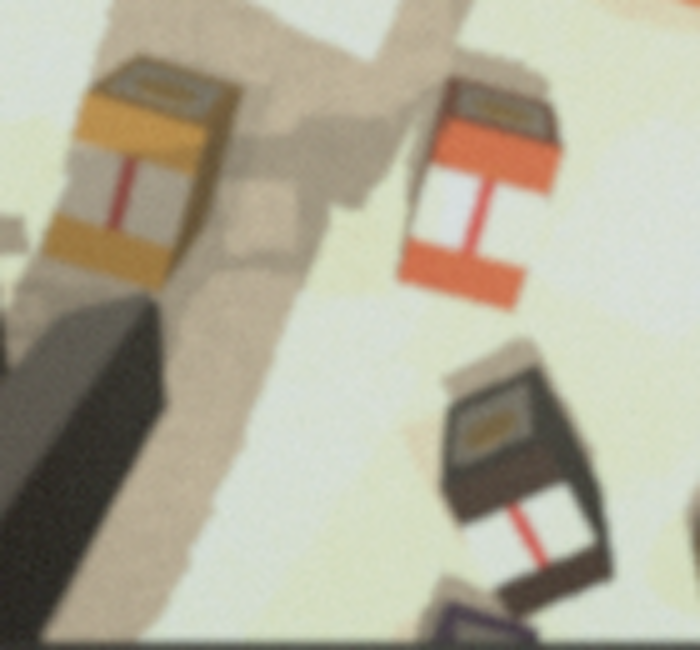

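```bash
cat > crate.py <<'E'
from seg import *
def crate(s):
    v,u=np.mgrid[0:384,0:512];P=pts(s,u,v);P[s["range_z"]<=0]=9
    reg=(P[...,0]>.45)&(P[...,0]<.6)&(P[...,1]>-.2)&(P[...,1]<.19); z=P[...,2]
    I=s["img"].astype(int)
    wood=I[...,0]-I[...,2]>35
    Q=P[reg&wood&(z>.065)&(z<.0705)]; r=cv2.minAreaRect((Q[:,:2]*1000).astype(np.float32)); print('ends',len(Q),np.round(r,1) if 0 else r)
    Q=P[reg&wood&(z>.034)&(z<.0385)]; r=cv2.minAreaRect((Q[:,:2]*1000).astype(np.float32)); print('slats',len(Q),r)
    Q=P[reg&(z>.105)&(z<.4)]; c=Q.mean(0); a=np.linalg.svd(Q-c,full_matrices=False)[2][0]; a*=-np.sign(a[1])
    print('bar',len(Q),c.round(3),'ang',np.arctan2(a[2],-a[1]),'yaw',np.degrees(np.arctan2(a[0],-a[1])))
    red=reg&(z>.09)&(I[...,0]>110)&(I[...,1]<60); Q=P[red]; r=cv2.minAreaRect((Q[:,:2]*1000).astype(np.float32)) ; print('tab',len(Q),r,np.median(Q[:,2]),Q[:,2].min(),Q[:,2].max())
E
python3 - <<'E'
from crate import *
for n in ("top0","side0","w1"): print(n); crate(pickle.load(open(n+".pkl","rb")))
E
```

```text
top0
ends 265 ((526.6947021484375, -9.779434204101562), (102.67840576171875, 331.2908020019531), 8.244794845581055)
slats 354 ((520.2921142578125, 0.9349517822265625), (86.06573486328125, 302.6963806152344), 3.029914617538452)
bar 725 [0.519 0.014 0.134] ang 0.26080814097993 yaw 3.0271000052249217
tab 64 ((523.803466796875, -76.0937728881836), (24.38788414001465, 11.674700736999512), 89.37348175048828) 0.16036867200283217 0.1541731780329671 0.16715321525282278
side0
ends 184 ((525.9867553710938, -8.881805419921875), (103.34222412109375, 335.8979187011719), 9.170016288757324)
slats 239 ((523.5836791992188, 6.043304443359375), (100.91102600097656, 306.0066223144531), 9.732359886169434)
bar 401 [0.518 0.022 0.132] ang 0.2652690262482018 yaw 2.863787416337044
tab 34 ((524.6569213867188, -75.01811218261719), (12.012005805969238, 26.93484878540039), 10.060585021972656) 0.1593143515552959 0.15208162771478373 0.16323741372216144
w1
ends 602 ((527.22119140625, -11.565597534179688), (103.94049835205078, 331.641845703125), 8.42752742767334)
slats 651 ((528.141357421875, -15.260971069335938), (99.68202209472656, 324.1433410644531), 7.860994815826416)
bar 1351 [0.523 0.005 0.136] ang 0.2571823356416819 yaw 3.257251662262826
tab 25 ((531.0687255859375, -83.92958068847656), (19.054811477661133, 10.133064270019531), 54.25730514526367) 0.16261860880788884 0.15965688846221507 0.16403195126610678
```

```bash
sed -i 's/(P\[...,1\]>-.2)/(P[...,1]>-.2+.13*(z<.09))/; s/P\[s\["range_z"\]<=0\]=9/P[s["range_z"]<=0]=9;z=P[...,2]/' crate.py; python3 - <<'E'
from crate import *
for n in ("top0","side0","w1"): print(n); crate(pickle.load(open(n+".pkl","rb")))
# tab target
print(rel([.524,-.076,.26],np.pi/2+np.radians(3)))
E
```

```text
top0
ends 184 ((517.573974609375, 52.815006256103516), (84.24078369140625, 202.2045440673828), 2.723914861679077)
slats 351 ((517.32373046875, 57.014060974121094), (86.06573486328125, 190.3812255859375), 3.029914617538452)
bar 725 [0.519 0.014 0.134] ang 0.26080814097993 yaw 3.0271000052249217
tab 64 ((523.803466796875, -76.0937728881836), (24.38788414001465, 11.674700736999512), 89.37348175048828) 0.16036867200283217 0.1541731780329671 0.16715321525282278
side0
ends 119 ((516.329345703125, 53.414466857910156), (84.53919982910156, 206.41653442382812), 2.9888994693756104)
slats 224 ((515.8461303710938, 57.28926467895508), (86.16072845458984, 197.46775817871094), 2.828078269958496)
bar 401 [0.518 0.022 0.132] ang 0.2652690262482018 yaw 2.863787416337044
tab 34 ((524.6569213867188, -75.01811218261719), (12.012005805969238, 26.93484878540039), 10.060585021972656) 0.1593143515552959 0.15208162771478373 0.16323741372216144
w1
ends 435 ((535.5593872070312, 44.34284973144531), (225.0220489501953, 85.21369934082031), 82.12848663330078)
slats 643 ((518.8145751953125, 48.046287536621094), (85.98823547363281, 194.1805877685547), 3.0720889568328857)
bar 1351 [0.523 0.005 0.136] ang 0.2571823356416819 yaw 3.257251662262826
tab 25 ((531.0687255859375, -83.92958068847656), (19.054811477661133, 10.133064270019531), 54.25730514526367) 0.16261860880788884 0.15965688846221507 0.16403195126610678
[-0.1157, -0.1886, 0.0579, -0.0044, -0.0018, -1.6134]
```

carry_out([
  [-0.02,-0.036,0,0,0,-0.14],
  [-0.045,-0.076,0,0,0,-0.28],
  [-0.07,-0.114,0,0,0,-0.42],
  [-0.095,-0.152,0,0,0,-0.56],
  [-0.116,-0.19,0,0,0,-0.7],
], jaw=0.6)

```text
time: 2.2
tool_pos: [0.5187, -0.0772, 0.3203]
ee_rot: [-3.141, 0.0, 0.709]
wrist_force: [1.1, 0.2, 0.9]
width: 0.058
finger_force: 0.0
```

carry_out([
  [0,0,0,0,0,-0.14],
  [0,0,0.01,0,0,-0.28],
  [0,0,0.02,0,0,-0.42],
  [0,0,0.03,0,0,-0.56],
  [0,0,0.04,0,0,-0.7],
])

```text
time: 2.7
tool_pos: [0.52, -0.0785, 0.2798]
ee_rot: [-3.141, 0.0, 1.409]
wrist_force: [-0.2, 0.4, -1.4]
width: 0.0566
finger_force: 0.0
```

carry_out([
  [0,0,0.01,0,0,-0.1],
  [0,0,0.02,0,0,-0.215],
  [0,0,0.02,0,0,-0.215],
  [0,0,0.02,0,0,-0.215],
  [0,0,0.02,0,0,-0.215],
])

```text
time: 3.2
tool_pos: [0.5206, -0.0785, 0.2612]
ee_rot: [3.141, 0.0, 1.617]
wrist_force: [-1.0, -1.0, 0.2]
width: 0.0564
finger_force: 0.0
```

```bash
python3 - <<'E'
from crate import *
o=get_obs();print(o['time'],o['tool_pos'].round(4),o['ee_rot'])
print(rel([.5236,-.0765,.137],1.6214))
s=snapshot("wrist"); pickle.dump(s,open("w2.pkl","wb")); crate(s)
E
```

```text
3.2 [ 0.5206 -0.0785  0.2612] [3.14057178e+00 4.64117682e-04 1.61706241e+00]
[0.0019, 0.003, 0.1242, 0.001, 0.0005, -0.0043]
ends 316 ((523.1618041992188, -46.4907341003418), (84.78474426269531, 16.065336227416992), 3.7701575756073)
slats 1694 ((517.7979736328125, 52.772850036621094), (86.15602111816406, 182.6945037841797), 3.052100419998169)
bar 54728 [ 0.524 -0.051  0.361] ang 1.3052396884004358 yaw 2.7137917571061587
  return _methods._mean(a, axis=axis, dtype=dtype,
  ret = ret.dtype.type(ret / rcount)
Traceback (most recent call last):
  File "crate.py", line 11, in crate
    red=reg&(z>.09)&(I[...,0]>110)&(I[...,1]<60); Q=P[red]; r=cv2.minAreaRect((Q[:,:2]*1000).astype(np.float32)) ; print('tab',len(Q),r,np.median(Q[:,2]),Q[:,2].min(),Q[:,2].max())
                                                                                                                                                          ~~~~~~~~~~^^
ValueError: zero-size array to reduction operation minimum which has no identity
```

carry_out([
  [0.001,0.002,0.03,0,0,-0.004],
  [0.002,0.003,0.06,0,0,-0.004],
  [0.002,0.003,0.09,0,0,-0.004],
  [0.002,0.003,0.115,0,0,-0.004],
  [0.002,0.003,0.124,0,0,-0.004],
])

```text
time: 3.75
tool_pos: [0.5219, -0.0759, 0.1338]
ee_rot: [-3.137, -0.001, 1.622]
wrist_force: [-0.9, 0.1, 0.6]
width: 0.0562
finger_force: 0.0
```

carry_out([
  [0,0,0,0,0,0],
  [0,0,0,0,0,0],
  [0,0,0,0,0,0],
  [0,0,0,0,0,0],
  [0,0,0,0,0,0],
], jaw=0)

```text
time: 4.25
tool_pos: [0.5251, -0.0764, 0.138]
ee_rot: [3.137, 0.001, 1.623]
wrist_force: [4.3, -0.7, -0.1]
width: 0.0216
finger_force: 30.0
```

```bash
python3 - <<'E'
from h import *
o=get_obs();print(o['time'],o['tool_pos'].round(4),o['width'],o['finger_force'],o['wrist_force'])
th=np.linspace(.26,2.5,31)
x=-.246*np.cos(th);z=-.246*np.sin(th)
for c in range(6):
    print([[round(x[c*5+i]-x[c*5],3),0,round(z[c*5+i]-z[c*5],3),0,0,0] for i in range(1,6)])
E
```

```text
4.25 [ 0.5251 -0.0764  0.138 ] 0.02157210523482783 30.019252002239227 [ 4.3154826  -0.65288918 -0.12003685]
[[np.float64(0.005), 0, np.float64(-0.018), 0, 0, 0], [np.float64(0.012), 0, np.float64(-0.035), 0, 0, 0], [np.float64(0.02), 0, np.float64(-0.051), 0, 0, 0], [np.float64(0.029), 0, np.float64(-0.067), 0, 0, 0], [np.float64(0.039), 0, np.float64(-0.082), 0, 0, 0]]
[[np.float64(0.011), 0, np.float64(-0.014), 0, 0, 0], [np.float64(0.024), 0, np.float64(-0.028), 0, 0, 0], [np.float64(0.037), 0, np.float64(-0.04), 0, 0, 0], [np.float64(0.052), 0, np.float64(-0.052), 0, 0, 0], [np.float64(0.067), 0, np.float64(-0.062), 0, 0, 0]]
[[np.float64(0.016), 0, np.float64(-0.009), 0, 0, 0], [np.float64(0.032), 0, np.float64(-0.017), 0, 0, 0], [np.float64(0.049), 0, np.float64(-0.024), 0, 0, 0], [np.float64(0.067), 0, np.float64(-0.029), 0, 0, 0], [np.float64(0.085), 0, np.float64(-0.034), 0, 0, 0]]
[[np.float64(0.018), 0, np.float64(-0.003), 0, 0, 0], [np.float64(0.036), 0, np.float64(-0.004), 0, 0, 0], [np.float64(0.055), 0, np.float64(-0.004), 0, 0, 0], [np.float64(0.073), 0, np.float64(-0.003), 0, 0, 0], [np.float64(0.091), 0, np.float64(-0.0), 0, 0, 0]]
[[np.float64(0.018), 0, np.float64(0.004), 0, 0, 0], [np.float64(0.035), 0, np.float64(0.009), 0, 0, 0], [np.float64(0.053), 0, np.float64(0.016), 0, 0, 0], [np.float64(0.069), 0, np.float64(0.024), 0, 0, 0], [np.float64(0.085), 0, np.float64(0.033), 0, 0, 0]]
[[np.float64(0.015), 0, np.float64(0.01), 0, 0, 0], [np.float64(0.03), 0, np.float64(0.022), 0, 0, 0], [np.float64(0.043), 0, np.float64(0.034), 0, 0, 0], [np.float64(0.056), 0, np.float64(0.047), 0, 0, 0], [np.float64(0.067), 0, np.float64(0.062), 0, 0, 0]]
```

carry_out([
  [0.005,0,-0.018,0,0,0],
  [0.012,0,-0.035,0,0,0],
  [0.02,0,-0.051,0,0,0],
  [0.029,0,-0.067,0,0,0],
  [0.039,0,-0.082,0,0,0],
])

```text
time: 4.75
tool_pos: [0.5229, -0.0367, 0.2196]
ee_rot: [3.137, -0.0, 1.623]
wrist_force: [6.2, 2.2, -3.3]
width: 0.0202
finger_force: 30.0
```

carry_out([
  [0.011,0,-0.014,0,0,0],
  [0.024,0,-0.028,0,0,0],
  [0.037,0,-0.04,0,0,0],
  [0.052,0,-0.052,0,0,0],
  [0.067,0,-0.062,0,0,0],
])

```text
time: 5.25
tool_pos: [0.5193, 0.0306, 0.2809]
ee_rot: [3.138, -0.0, 1.623]
wrist_force: [6.7, 1.6, -5.2]
width: 0.0201
finger_force: 30.0
```

carry_out([
  [0.016,0.001,-0.009,0,0,0],
  [0.032,0.002,-0.017,0,0,0],
  [0.049,0.002,-0.024,0,0,0],
  [0.067,0.002,-0.029,0,0,0],
  [0.085,0.002,-0.034,0,0,0],
])

```text
time: 5.75
tool_pos: [0.5148, 0.1152, 0.3126]
ee_rot: [-3.138, 0.001, 1.622]
wrist_force: [2.2, 0.7, -11.9]
width: 0.0192
finger_force: 37.5
```

carry_out([
  [0.018,0,-0.003,0,0,0],
  [0.036,0,-0.004,0,0,0],
  [0.055,0,-0.004,0,0,0],
  [0.073,0,-0.003,0,0,0],
  [0.091,0,0,0,0,0],
])

```text
time: 6.25
tool_pos: [0.5099, 0.2042, 0.3104]
ee_rot: [-3.134, 0.006, 1.62]
wrist_force: [2.4, -4.6, -12.7]
width: 0.0173
finger_force: 30.4
```

carry_out([
  [0.018,0,0.004,0,0,0],
  [0.035,0,0.009,0,0,0],
  [0.053,0,0.016,0,0,0],
  [0.069,0,0.024,0,0,0],
  [0.085,0,0.033,0,0,0],
])

```text
time: 6.75
tool_pos: [0.5062, 0.2914, 0.2815]
ee_rot: [3.141, 0.0, 1.623]
wrist_force: [0.1, -0.6, -0.2]
width: 0.0001
finger_force: 0.3
```

carry_out([
  [0.015,0,0.01,0,0,0],
  [0.03,0,0.022,0,0,0],
  [0.043,0,0.034,0,0,0],
  [0.056,0,0.047,0,0,0],
  [0.067,0,0.062,0,0,0],
])

```text
time: 7.25
tool_pos: [0.5027, 0.3585, 0.2183]
ee_rot: [3.141, -0.0, 1.623]
wrist_force: [0.6, -0.4, 0.0]
width: 0.0007
finger_force: 0.2
```

```bash
cat > bar.py <<'E'
from seg import *
def bar(s,ymax=.45):
    v,u=np.mgrid[0:384,0:512];P=pts(s,u,v);I=s["img"].astype(int);ok=(s["range_z"]>0)
    z=P[...,2]
    red=ok&(z>.085)&(P[...,0]>.48)&(P[...,0]<.56)&(P[...,1]>-.15)&(P[...,1]<ymax)&(I[...,0]>90)&(I[...,1]<55)&(I[...,2]<55)
    Q=P[red]
    if len(Q): c=np.median(Q,0); print('tab',len(Q),c.round(3),Q.min(0).round(3),Q.max(0).round(3),'ang',round(float(np.arctan2(c[2]-.092,.161-c[1])),3),'len',np.hypot(c[2]-.092,.161-c[1]).round(3))
    else: print('no tab')
E
python3 - <<'E'
from bar import *
for n in ("top","side"):
    s=snapshot(n); bar(s); pickle.dump(s,open(n+"1.pkl","wb"))
    if n=="side": save(s,"side1.png",scale=1.5)
E
```

```text
no tab
tab 54 [0.499 0.383 0.22 ] [0.491 0.367 0.213] [0.508 0.389 0.223] ang 2.62 len 0.256
```

View pics/side1.png

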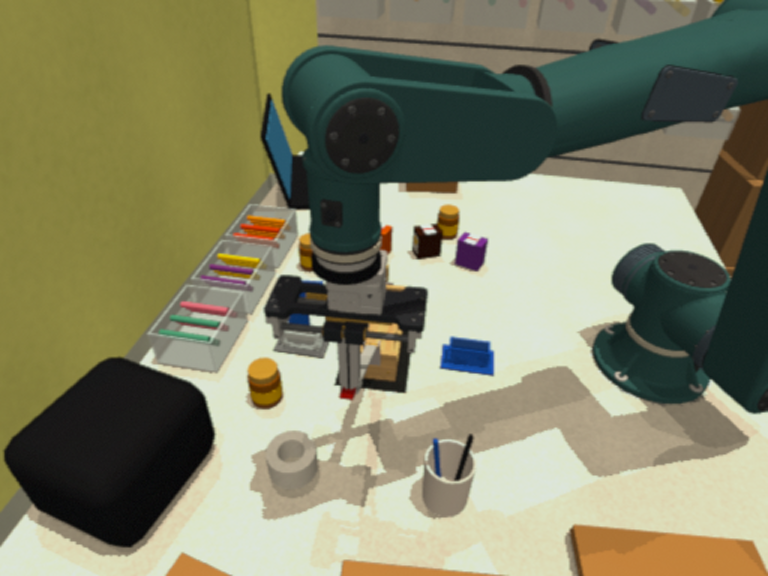

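carry_out([
  [-0.01,0,-0.04,0,0,0],
  [-0.05,-0.005,-0.07,0,0,0],
  [-0.095,-0.01,-0.085,0,0,0],
  [-0.14,-0.015,-0.085,0,0,0],
  [-0.185,-0.02,-0.085,0,0,0],
], jaw=1)

```text
time: 7.85
tool_pos: [0.4926, 0.1699, 0.3061]
ee_rot: [3.138, -0.0, 1.623]
wrist_force: [-0.1, 0.3, -0.4]
width: 0.0369
finger_force: 0.0
```

carry_out([
  [-0.046,-0.005,0,0,0,0],
  [-0.092,-0.01,0,0,0,0],
  [-0.138,-0.015,0,0,0,0],
  [-0.184,-0.02,0,0,0,0],
  [-0.23,-0.025,0,0,0,0],
])

```text
time: 8.35
tool_pos: [0.479, -0.0615, 0.3053]
ee_rot: [3.14, 0.001, 1.622]
wrist_force: [0.5, 0.3, -0.4]
width: 0.0771
finger_force: 0.0
```

carry_out([
  [-0.045,-0.005,0,0,0,-0.1],
  [-0.09,-0.01,0,0,0,-0.2],
  [-0.135,-0.016,0,0,0,-0.3],
  [-0.18,-0.022,0,0,0,-0.4],
  [-0.22,-0.026,0,0,0,-0.42],
])

```text
time: 8.85
tool_pos: [0.4641, -0.283, 0.3052]
ee_rot: [3.141, 0.002, 2.043]
wrist_force: [-0.2, 0.6, -0.5]
width: 0.0938
finger_force: 0.0
```

carry_out([
  [0,0,0,0,0,0],
  [0,0,0,0,0,0],
  [0,0,0,0,0,0],
  [0,0,0,0,0,0],
  [0,0,0,0,0,0],
])

```text
time: 9.35
tool_pos: [0.4652, -0.2794, 0.305]
ee_rot: [3.141, 0.001, 2.045]
wrist_force: [-0.2, -0.2, 0.5]
width: 0.094
finger_force: 0.0
```

```bash
cat >> seg.py <<'E'
def cartons(s,reg=(.3,.75,-.45,.25),zlo=.062,zhi=.076):
    "z-top blobs of carton size: centre mm, yaw deg of the long axis in (-90,90], colour"
    out=[]
    for b in blobs(s,zlo,zhi,reg,60):
        w,h=b[3]; a=b[4]
        if not (36<min(w,h)<48 and 52<max(w,h)<66): continue
        yaw=a if w>h else a-90
        yaw=(yaw+90)%180-90
        out.append((b[0],b[2].tolist(),b[3].tolist(),round(yaw,1),b[5],b[6].tolist()))
    return out
E
python3 - <<'E'
from seg import *
o=get_obs();print(o['time'],o['tool_pos'].round(4),o['ee_rot'].round(3))
for n in("wrist","top"):
    s=snapshot(n)
    print(n)
    for c in cartons(s): print(*c)
E
```

```text
9.35 [ 0.4652 -0.2794  0.305 ] [3.141e+00 1.000e-03 2.045e+00]
wrist
[201.0, 126.0] [358.0, -258.0] [42.0, 60.0] -19.5 0.0706 [147.0, 127.0, 143.0]
[371.0, 129.0] [590.0, -144.0] [43.0, 60.0] -18.1 0.0705 [180.0, 172.0, 125.0]
[257.0, 171.0] [464.0, -280.0] [60.0, 42.0] 26.5 0.0706 [112.0, 104.0, 91.0]
[327.0, 194.0] [583.0, -262.0] [42.0, 60.0] -15.5 0.0706 [147.0, 110.0, 91.0]
top
[401.0, 141.0] [672.0, -344.0] [58.0, 46.0] 69.5 0.071 [170.0, 82.0, 22.0]
[320.0, 173.0] [590.0, -144.0] [42.0, 60.0] -18.0 0.0702 [175.0, 166.0, 88.0]
[369.0, 176.0] [583.0, -261.0] [43.0, 61.0] -14.8 0.0702 [148.0, 97.0, 71.0]
[376.0, 225.0] [463.0, -279.0] [60.0, 42.0] 26.0 0.0703 [102.0, 85.0, 72.0]
[367.0, 269.0] [358.0, -258.0] [43.0, 60.0] -19.1 0.0705 [138.0, 107.0, 131.0]
```

carry_out([
  [0,0,0.04,0,0,0.012],
  [0,0,0.085,0,0,0.012],
  [0,0,0.13,0,0,0.012],
  [0,0,0.175,0,0,0.012],
  [0,0,0.21,0,0,0.012],
])

```text
time: 9.95
tool_pos: [0.464, -0.2792, 0.0916]
ee_rot: [-3.14, -0.002, 2.032]
wrist_force: [0.5, -0.4, -0.2]
width: 0.0938
finger_force: 0.0
```

carry_out([
  [0,0,0.02,0,0,0],
  [0,0,0.04,0,0,0],
  [0,0,0.055,0,0,0],
  [0,0,0.063,0,0,0],
  [0,0,0.063,0,0,0],
])

```text
time: 10.45
tool_pos: [0.4645, -0.28, 0.0305]
ee_rot: [-3.141, -0.002, 2.031]
wrist_force: [0.1, 0.0, 0.8]
width: 0.094
finger_force: 0.0
```

carry_out([
  [0,0,0,0,0,0],
  [0,0,0,0,0,0],
  [0,0,0,0,0,0],
  [0,0,0,0,0,0],
  [0,0,0,0,0,0],
], jaw=0)

```text
time: 10.95
tool_pos: [0.4651, -0.2808, 0.032]
ee_rot: [3.141, 0.001, 2.031]
wrist_force: [-0.7, -0.6, -0.4]
width: 0.0595
finger_force: 30.0
```

carry_out([
  [0,0,0,0,0,0],
  [0,0,0,0,0,0],
  [0,0,0,0,0,0],
  [0,0,0,0,0,0],
  [0,0,0,0,0,0],
])

```text
time: 11.45
tool_pos: [0.4651, -0.2808, 0.032]
ee_rot: [3.141, 0.001, 2.031]
wrist_force: [-1.1, -0.5, 5.0]
width: 0.0598
finger_force: 30.0
```

```bash
python3 - <<'E'
from h import *
o=get_obs();print(o['time'],o['tool_pos'].round(4),o['ee_rot'].round(3),o['width'],o['finger_force'])
C=np.array([.5178,.053]);a=np.radians(3);ex=np.array([np.cos(a),np.sin(a)]);ey=np.array([-ex[1],ex[0]])
for n,y in(('dark',-.067),('amber',-.025),('gold',.017)): print(n,(C+ey*y).round(4))
p=C+ey*-.066
o['tool_pos'][2]=.032; print(rel([*p,.19],np.pi/2+a,o))
E
```

```text
11.45 [ 0.4651 -0.2808  0.032 ] [3.141e+00 1.000e-03 2.031e+00] 0.05975916305972375 29.998835921287537
dark [ 0.5213 -0.0139]
amber [0.5191 0.028 ]
gold [0.5169 0.07  ]
[0.215, 0.1693, -0.1582, 0.0003, 0.0008, 0.4076]
```

carry_out([
  [0,0,-0.02,0,0,0],
  [0,0,-0.05,0,0,0],
  [0,0,-0.085,0,0,0],
  [0,0,-0.12,0,0,0],
  [0,0,-0.15,0,0,0],
])

```text
time: 11.95
tool_pos: [0.4648, -0.2802, 0.182]
ee_rot: [-3.142, -0.001, 2.031]
wrist_force: [0.7, 0.2, -1.1]
width: 0.0596
finger_force: 30.0
```

carry_out([
  [0.015,0.012,-0.008,0,0,0],
  [0.035,0.028,-0.008,0,0,0],
  [0.06,0.047,-0.008,0,0,0],
  [0.085,0.067,-0.008,0,0,0],
  [0.11,0.087,-0.008,0,0,0],
])

```text
time: 12.45
tool_pos: [0.4937, -0.1418, 0.1879]
ee_rot: [-3.14, -0.002, 2.03]
wrist_force: [0.8, 0.2, -0.9]
width: 0.0596
finger_force: 30.0
```

carry_out([
  [0.025,0.02,0,0,0,0.08],
  [0.05,0.039,0,0,0,0.16],
  [0.075,0.059,0,0,0,0.25],
  [0.095,0.074,0,0,0,0.33],
  [0.105,0.082,0,0,0,0.408],
])

```text
time: 12.95
tool_pos: [0.5205, -0.0104, 0.1878]
ee_rot: [-3.139, -0.002, 1.622]
wrist_force: [-0.4, -0.8, -1.8]
width: 0.0602
finger_force: 30.0
```

carry_out([
  [0,0,0,0,0,0],
  [0,0,0,0,0,0],
  [0,0,0,0,0,0],
  [0,0,0,0,0,0],
  [0,0,0,0,0,0],
])

```text
time: 13.45
tool_pos: [0.5208, -0.0136, 0.1894]
ee_rot: [-3.142, 0.0, 1.622]
wrist_force: [-0.9, -1.0, -1.0]
width: 0.0596
finger_force: 30.0
```

```bash
python3 - <<'E'
from seg import *
o=get_obs();print(o['time'],o['tool_pos'].round(4),o['ee_rot'].round(3),o['width'],o['finger_force'],o['wrist_force'])
C=np.array([.5178,.053]);a=np.radians(3);ex=np.array([np.cos(a),np.sin(a)]);ey=np.array([-ex[1],ex[0]])
print(rel([*(C+ey*-.066),.044],np.pi/2+a,o))
s=snapshot("wrist")
for b in blobs(s,.2,.26,(.4,.65,-.15,.12),100): print(*b)
s=snapshot("top")
for c in cartons(s): print(*c)
s=snapshot("side"); save(s,"s2.png",(150,90,350,240),3.5)
E
```

```text
13.45 [ 0.5208 -0.0136  0.1894] [-3.142  0.     1.622] 0.05959961227702889 29.99765306711197 [-0.88589722 -1.03615387 -0.9818531 ]
[0.0007, 0.0005, 0.1454, -0.0001, 0.0002, -0.0012]
[258.0, 249.0] 10902 [520. -13.] [85. 43.] 2.9 0.2281 [96. 87. 76.]
[401.0, 141.0] [672.0, -343.0] [59.0, 45.0] 70.7 0.0707 [171.0, 83.0, 26.0]
[320.0, 172.0] [590.0, -143.0] [42.0, 60.0] -18.2 0.0703 [176.0, 167.0, 87.0]
[369.0, 176.0] [583.0, -261.0] [43.0, 60.0] -15.1 0.0703 [177.0, 124.0, 99.0]
[367.0, 269.0] [357.0, -258.0] [43.0, 60.0] -19.3 0.0706 [145.0, 114.0, 146.0]
```

View pics/s2.png

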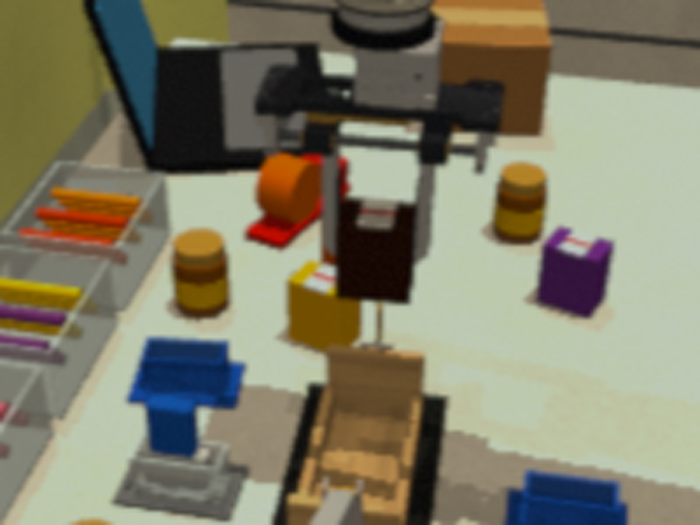

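carry_out([
  [0,0,0.025,0,0,0],
  [0.001,0,0.055,0,0,0],
  [0.001,0,0.085,0,0,0],
  [0.001,0,0.11,0,0,0],
  [0.001,0,0.125,0,0,0],
])

```text
time: 14.1
tool_pos: [0.5194, -0.0118, 0.0619]
ee_rot: [-3.138, -0.001, 1.623]
wrist_force: [-1.1, -0.0, -0.6]
width: 0.0598
finger_force: 30.0
```

carry_out([
  [0,0,0.006,0,0,0],
  [0,0,0.012,0,0,0],
  [0,0,0.017,0,0,0],
  [0,0,0.02,0,0,0],
  [0,0,0.02,0,0,0],
])

```text
time: 14.6
tool_pos: [0.521, -0.0119, 0.0447]
ee_rot: [3.141, 0.0, 1.623]
wrist_force: [-0.6, -0.6, -1.4]
width: 0.0593
finger_force: 30.0
```

carry_out([
  [-0.001,0,0.0,0,0,0],
  [-0.002,0,0.0,0,0,0],
  [-0.003,0,0.0,0,0,0],
  [-0.004,0,0.0,0,0,0],
  [-0.004,0,0.0,0,0,0],
])

```text
time: 15.1
tool_pos: [0.5211, -0.016, 0.0446]
ee_rot: [3.141, 0.0, 1.623]
wrist_force: [-0.5, 0.2, -1.3]
width: 0.0599
finger_force: 30.0
```

carry_out([
  [-0.001,0,0.0005,0,0,0],
  [-0.002,0,0.001,0,0,0],
  [-0.003,0,0.001,0,0,0],
  [-0.004,0,0.001,0,0,0],
  [-0.004,0,0.001,0,0,0],
])

```text
time: 15.6
tool_pos: [0.5215, -0.0182, 0.0441]
ee_rot: [3.141, -0.003, 1.623]
wrist_force: [-0.4, 6.4, 3.1]
width: 0.0598
finger_force: 30.0
```

carry_out([
  [0,0,0,0,0,0],
  [0,0,0,0,0,0],
  [0,0,0,0,0,0],
  [0,0,0,0,0,0],
  [0,0,0,0,0,0],
], jaw=1)

```text
time: 16.1
tool_pos: [0.5213, -0.0201, 0.0433]
ee_rot: [-3.141, 0.0, 1.623]
wrist_force: [0.2, 0.6, 0.2]
width: 0.0932
finger_force: 0.0
```

carry_out([
  [0,0,-0.01,0,0,0],
  [0,0,-0.04,0,0,0],
  [0,0,-0.085,0,0,0],
  [0,0,-0.13,0,0,0],
  [0,0,-0.175,0,0,0],
])

```text
time: 16.6
tool_pos: [0.521, -0.0199, 0.221]
ee_rot: [3.141, 0.0, 1.623]
wrist_force: [0.3, -0.6, 0.4]
width: 0.094
finger_force: 0.0
```

```bash
python3 - <<'E'
from seg import *
o=get_obs();print(o['time'],o['tool_pos'].round(4),o['ee_rot'].round(3),o['width'])
for n in("wrist","top"):
    s=snapshot(n)
    print(n)
    for c in cartons(s,zlo=.062,zhi=.09): print(*c)
print(rel([.583,-.2615,.24],np.pi/2-np.radians(15.2)))
E
```

```text
16.6 [ 0.521  -0.0199  0.221 ] [3.141 0.    1.623] 0.09399349069651101
wrist
[302.0, 271.0] [590.0, -143.0] [43.0, 61.0] -18.1 0.0706 [203.0, 192.0, 137.0]
[290.0, 338.0] [583.0, -261.0] [43.0, 61.0] -14.7 0.0705 [187.0, 133.0, 113.0]
top
[402.0, 141.0] [672.0, -345.0] [59.0, 45.0] 70.2 0.0742 [180.0, 92.0, 27.0]
[369.0, 177.0] [582.0, -261.0] [42.0, 60.0] -15.2 0.0703 [179.0, 125.0, 99.0]
[367.0, 269.0] [357.0, -258.0] [43.0, 60.0] -20.1 0.0704 [147.0, 116.0, 148.0]
[-0.2439, 0.0457, -0.0105, 0.0164, 0.0008, 0.3173]
```

carry_out([
  [-0.04,0.007,-0.01,0,0,0.07],
  [-0.088,0.016,-0.01,0,0,0.14],
  [-0.136,0.025,-0.01,0,0,0.21],
  [-0.184,0.034,-0.01,0,0,0.28],
  [-0.22,0.042,-0.01,0,0,0.317],
])

```text
time: 17.2
tool_pos: [0.5745, -0.2402, 0.2281]
ee_rot: [-3.141, 0.001, 1.302]
wrist_force: [-0.1, -0.2, -0.1]
width: 0.0941
finger_force: 0.0
```

carry_out([
  [-0.015,0.0,0,0,0,0],
  [-0.023,-0.004,0,0,0,0],
  [-0.023,-0.004,0,0,0,0],
  [-0.023,-0.004,0,0,0,0],
  [-0.023,-0.004,0,0,0,0],
])

```text
time: 17.7
tool_pos: [0.5649, -0.2569, 0.2293]
ee_rot: [3.141, -0.0, 1.308]
wrist_force: [-0.1, 0.3, 0.2]
width: 0.0939
finger_force: 0.0
```

```bash
python3 - <<'E'
from seg import *
o=get_obs();print(o['time'],o['tool_pos'].round(4),o['ee_rot'].round(3),o['width'])
s=snapshot("wrist")
for c in cartons(s,zlo=.062,zhi=.09): print(*c)
print(rel([.583,-.2615,.032],np.pi/2-np.radians(15.2)))
E
```

```text
17.7 [ 0.5649 -0.2569  0.2293] [ 3.141 -0.     1.308] 0.09386144462769669
[254.0, 86.0] [590.0, -144.0] [42.0, 60.0] -18.1 0.0706 [183.0, 167.0, 120.0]
[272.0, 181.0] [584.0, -262.0] [42.0, 59.0] -15.3 0.0706 [167.0, 127.0, 106.0]
[355.0, 217.0] [673.0, -344.0] [58.0, 45.0] 71.4 0.0751 [184.0, 111.0, 70.0]
[111.0, 221.0] [358.0, -258.0] [43.0, 61.0] -19.9 0.0705 [146.0, 126.0, 144.0]
[0.0004, 0.0184, 0.1972, 0.0009, 0.0, 0.0023]
```

carry_out([
  [0,0.01,0.03,0,0,0],
  [0,0.018,0.07,0,0,0],
  [0,0.018,0.11,0,0,0],
  [0,0.018,0.15,0,0,0],
  [0,0.018,0.175,0,0,0],
])

```text
time: 18.25
tool_pos: [0.5807, -0.2611, 0.0498]
ee_rot: [-3.137, -0.001, 1.307]
wrist_force: [-0.4, -0.3, -0.9]
width: 0.0942
finger_force: 0.0
```

carry_out([
  [0,0,0.012,0,0,0],
  [0,0,0.022,0,0,0],
  [0,0,0.022,0,0,0],
  [0,0,0.022,0,0,0],
  [0,0,0.022,0,0,0],
])

```text
time: 18.75
tool_pos: [0.5834, -0.2639, 0.0337]
ee_rot: [3.138, 0.001, 1.306]
wrist_force: [-0.3, -0.6, -0.5]
width: 0.0942
finger_force: 0.0
```

carry_out([
  [0,0,0,0,0,0],
  [0,0,0,0,0,0],
  [0,0,0,0,0,0],
  [0,0,0,0,0,0],
  [0,0,0,0,0,0],
], jaw=0)

```text
time: 19.25
tool_pos: [0.5823, -0.2633, 0.0316]
ee_rot: [3.141, 0.0, 1.306]
wrist_force: [-0.5, 0.7, 0.1]
width: 0.0601
finger_force: 30.0
```

carry_out([
  [0,0,0,0,0,0],
  [0,0,0,0,0,0],
  [0,0,-0.015,0,0,0],
  [0,0,-0.04,0,0,0],
  [0,0,-0.07,0,0,0],
])

```text
time: 19.75
tool_pos: [0.581, -0.2626, 0.1012]
ee_rot: [-3.138, -0.001, 1.306]
wrist_force: [0.4, 0.2, -1.0]
width: 0.0595
finger_force: 30.0
```

```bash
python3 - <<'E'
from h import *
o=get_obs();print(o['time'],o['tool_pos'].round(4),o['ee_rot'].round(3),o['width'],o['finger_force'],o['wrist_force'])
C=np.array([.5178,.053]);a=np.radians(3);ex=np.array([np.cos(a),np.sin(a)]);ey=np.array([-ex[1],ex[0]])
print(rel([*(C+ey*-.022),.19],np.pi/2+a,o))
E
```

```text
19.75 [ 0.581  -0.2626  0.1012] [-3.138e+00 -1.000e-03  1.306e+00] 0.059537875882203724 29.99876618385315 [ 0.38727162  0.16018529 -0.96746833]
[0.2672, -0.1371, -0.0881, -0.0035, -0.0013, -0.3174]
```

carry_out([
  [0,0,-0.03,0,0,0],
  [0.005,-0.002,-0.06,0,0,0],
  [0.02,-0.01,-0.088,0,0,0],
  [0.045,-0.023,-0.088,0,0,0],
  [0.075,-0.038,-0.088,0,0,0],
])

```text
time: 20.25
tool_pos: [0.5654, -0.1811, 0.192]
ee_rot: [3.138, 0.001, 1.304]
wrist_force: [-0.2, 0.7, -1.1]
width: 0.0601
finger_force: 30.0
```

carry_out([
  [0.033,-0.017,0,0,0,-0.06],
  [0.07,-0.036,0,0,0,-0.13],
  [0.108,-0.056,0,0,0,-0.2],
  [0.14,-0.073,0,0,0,-0.27],
  [0.165,-0.086,0,0,0,-0.317],
])

```text
time: 20.75
tool_pos: [0.5244, 0.003, 0.1905]
ee_rot: [3.141, -0.0, 1.626]
wrist_force: [0.3, -0.6, -1.1]
width: 0.0601
finger_force: 30.0
```

carry_out([
  [0.01,-0.005,0,0,0,0],
  [0.015,-0.005,0,0,0,0],
  [0.015,-0.005,0,0,0,0],
  [0.015,-0.005,0,0,0,0],
  [0.015,-0.005,0,0,0,0],
])

```text
time: 21.25
tool_pos: [0.5198, 0.0144, 0.1893]
ee_rot: [-3.141, 0.0, 1.621]
wrist_force: [0.6, 1.0, -1.4]
width: 0.0596
finger_force: 30.0
```

```bash
cat > held.py <<'E'
from seg import *
def held(yc,z=.044):
    o=get_obs();print(o['time'],o['tool_pos'].round(4),o['ee_rot'].round(3),o['width'],o['finger_force'],o['wrist_force'].round(1))
    C=np.array([.5178,.053]);a=np.radians(3);ex=np.array([np.cos(a),np.sin(a)]);ey=np.array([-ex[1],ex[0]])
    print('go',rel([*(C+ey*yc),z],np.pi/2+a,o))
    zt=o['tool_pos'][2]
    s=snapshot("wrist")
    for b in blobs(s,zt+.025,zt+.05,(.4,.65,-.15,.2),100): print(*b,'crate',((np.array(b[2])/1000-C)@np.c_[ex,ey]).round(4),'below top',b[5]-zt)
    s=snapshot("top")
    for c in cartons(s,zlo=.062,zhi=.09): print(*c,((np.array(c[1])/1000-C)@np.c_[ex,ey]).round(4))
E
python3 -c "
from held import *
held(-.024)"
```

```text
21.25 [0.5198 0.0144 0.1893] [-3.141  0.     1.621] 0.05964434432105307 29.99887615442276 [ 0.6  1.  -1.4]
go [0.0147, 0.0, 0.1453, -0.0003, 0.0004, -0.0024]
[257.0, 249.0] 8518 [519.  16.] [84. 43.] 2.6 0.2284 [142. 102.  83.] crate [-0.0007 -0.037 ] below top 0.039099621405268375
[402.0, 141.0] [673.0, -343.0] [62.0, 45.0] 72.2 0.0741 [175.0, 90.0, 27.0] [ 0.1343 -0.4036]
[320.0, 172.0] [590.0, -143.0] [42.0, 60.0] -18.2 0.0703 [176.0, 167.0, 90.0] [ 0.0618 -0.1995]
[367.0, 269.0] [358.0, -257.0] [43.0, 59.0] -18.9 0.0703 [144.0, 113.0, 145.0] [-0.1758 -0.3012]
```

carry_out([
  [0.008,0,0.0,0,0,0],
  [0.015,0,0.02,0,0,0],
  [0.015,0,0.06,0,0,0],
  [0.015,0,0.095,0,0,0],
  [0.015,0,0.12,0,0,0],
])

```text
time: 21.85
tool_pos: [0.5174, 0.0311, 0.0668]
ee_rot: [-3.138, -0.0, 1.623]
wrist_force: [0.1, -0.7, -0.8]
width: 0.0598
finger_force: 30.0
```

carry_out([
  [0,0,0.008,0,0,0],
  [0,0,0.016,0,0,0],
  [0,0,0.022,0,0,0],
  [0,0,0.025,0,0,0],
  [0,0,0.025,0,0,0],
])

```text
time: 22.35
tool_pos: [0.5193, 0.0306, 0.0451]
ee_rot: [3.14, 0.0, 1.623]
wrist_force: [0.8, 0.6, -1.4]
width: 0.0597
finger_force: 30.0
```

carry_out([
  [-0.001,0,0.0005,0,0,0],
  [-0.002,0,0.001,0,0,0],
  [-0.003,0,0.001,0,0,0],
  [-0.004,0,0.001,0,0,0],
  [-0.004,0,0.001,0,0,0],
])

```text
time: 22.85
tool_pos: [0.5191, 0.0264, 0.0436]
ee_rot: [3.141, 0.0, 1.623]
wrist_force: [-0.0, -0.3, -1.0]
width: 0.0596
finger_force: 30.0
```

carry_out([
  [-0.001,0,0,0,0,0],
  [-0.002,0,0,0,0,0],
  [-0.003,0,0,0,0,0],
  [-0.004,0,0,0,0,0],
  [-0.004,0,0,0,0,0],
])

```text
time: 23.35
tool_pos: [0.5192, 0.023, 0.0436]
ee_rot: [3.141, -0.001, 1.623]
wrist_force: [-0.0, 2.7, -0.7]
width: 0.0599
finger_force: 30.0
```

carry_out([
  [-0.001,0,0.0005,0,0,0],
  [-0.002,0,0.001,0,0,0],
  [-0.003,0,0.001,0,0,0],
  [-0.003,0,0.001,0,0,0],
  [-0.003,0,0.001,0,0,0],
])

```text
time: 23.85
tool_pos: [0.5192, 0.0231, 0.0436]
ee_rot: [3.141, -0.006, 1.624]
wrist_force: [-2.5, 10.3, 4.9]
width: 0.0597
finger_force: 30.0
```

carry_out([
  [0,0,0,0,0,0],
  [0,0,0,0,0,0],
  [0,0,0,0,0,0],
  [0,0,0,0,0,0],
  [0,0,0,0,0,0],
], jaw=1)

```text
time: 24.35
tool_pos: [0.5193, 0.0192, 0.0424]
ee_rot: [-3.141, 0.0, 1.622]
wrist_force: [-0.0, -0.5, 0.1]
width: 0.0932
finger_force: 0.0
```

carry_out([
  [0,0,-0.01,0,0,0],
  [0,0,-0.04,0,0,0],
  [0,0,-0.085,0,0,0],
  [0,0,-0.13,0,0,0],
  [0,0,-0.175,0,0,0],
])

```text
time: 24.85
tool_pos: [0.5191, 0.0195, 0.22]
ee_rot: [3.141, 0.0, 1.623]
wrist_force: [0.4, 0.3, -1.5]
width: 0.0933
finger_force: 0.0
```

```bash
python3 - <<'E'
from seg import *
o=get_obs();print(o['time'],o['tool_pos'].round(4),o['ee_rot'].round(3),o['width'])
for n in("wrist","top"):
    s=snapshot(n)
    print(n)
    for c in cartons(s,zlo=.062,zhi=.09): print(*c)
    for b in blobs(s,.078,.09,(.45,.6,-.1,.2),100): print(*b)
print(rel([.590,-.1435,.22],np.pi/2-np.radians(18.1)))
E
```

```text
24.85 [0.5191 0.0195 0.22  ] [3.141 0.    1.623] 0.09334577324854726
wrist
[258.0, 196.0] 3200 [520.   4.] [60. 85.] 3.1 0.0827 [152. 120.  99.]
top
[402.0, 141.0] [673.0, -343.0] [60.0, 46.0] 70.4 0.0743 [178.0, 92.0, 28.0]
[320.0, 173.0] [590.0, -143.0] [42.0, 61.0] -18.4 0.0702 [179.0, 170.0, 92.0]
[367.0, 269.0] [358.0, -257.0] [43.0, 60.0] -19.3 0.0706 [147.0, 116.0, 148.0]
[-0.166, 0.0584, 0.0081, 0.0163, -0.0009, 0.3678]
```

carry_out([
  [-0.035,0.012,0,0,0,0.08],
  [-0.075,0.026,0,0,0,0.16],
  [-0.115,0.04,0,0,0,0.24],
  [-0.15,0.053,0,0,0,0.32],
  [-0.166,0.058,0,0,0,0.368],
])

```text
time: 25.45
tool_pos: [0.5862, -0.146, 0.2166]
ee_rot: [-3.141, 0.001, 1.249]
wrist_force: [-0.6, 0.6, -0.6]
width: 0.0938
finger_force: 0.0
```

carry_out([
  [0,0,0,0,0,0],
  [0,0,0,0,0,0],
  [0,0,0,0,0,0],
  [0,0,0,0,0,0],
  [0,0,0,0,0,0],
])

```text
time: 25.95
tool_pos: [0.5858, -0.1419, 0.218]
ee_rot: [3.141, -0.0, 1.257]
wrist_force: [0.5, 0.1, -0.5]
width: 0.0935
finger_force: 0.0
```

```bash
python3 - <<'E'
from seg import *
o=get_obs();print(o['time'],o['tool_pos'].round(4),o['ee_rot'].round(3),o['width'])
s=snapshot("wrist")
for c in cartons(s,zlo=.062,zhi=.09): print(*c)
print(rel([.590,-.1438,.032],np.pi/2-np.radians(18.1)))
E
```

```text
25.95 [ 0.5858 -0.1419  0.218 ] [ 3.141 -0.     1.257] 0.0935390042391376
[262.0, 183.0] [590.0, -144.0] [42.0, 60.0] -18.1 0.0706 [180.0, 154.0, 110.0]
[-0.0002, 0.0044, 0.1859, 0.0005, -0.0, 0.0014]
```

carry_out([
  [0,0.003,0.03,0,0,0],
  [0,0.0045,0.07,0,0,0],
  [0,0.0045,0.11,0,0,0],
  [0,0.0045,0.145,0,0,0],
  [0,0.0045,0.165,0,0,0],
])

```text
time: 26.5
tool_pos: [0.588, -0.1434, 0.0487]
ee_rot: [-3.136, -0.0, 1.255]
wrist_force: [0.3, -0.3, -0.6]
width: 0.0935
finger_force: 0.0
```

carry_out([
  [0,0,0.012,0,0,0],
  [0,0,0.021,0,0,0],
  [0,0,0.021,0,0,0],
  [0,0,0.021,0,0,0],
  [0,0,0.021,0,0,0],
])

```text
time: 27.0
tool_pos: [0.5913, -0.1449, 0.0332]
ee_rot: [3.138, 0.0, 1.255]
wrist_force: [0.4, -0.2, 0.1]
width: 0.0939
finger_force: 0.0
```

carry_out([
  [0,0,0,0,0,0],
  [0,0,0,0,0,0],
  [0,0,0,0,0,0],
  [0,0,0,0,0,0],
  [0,0,0,0,0,0],
], jaw=0)

```text
time: 27.5
tool_pos: [0.5903, -0.1446, 0.0315]
ee_rot: [3.141, 0.0, 1.255]
wrist_force: [0.5, -0.2, -0.7]
width: 0.0597
finger_force: 30.0
```

carry_out([
  [0,0,0,0,0,0],
  [0,0,0,0,0,0],
  [0,0,-0.015,0,0,0],
  [0,0,-0.04,0,0,0],
  [0,0,-0.07,0,0,0],
])

```text
time: 28.0
tool_pos: [0.5889, -0.1441, 0.1012]
ee_rot: [-3.138, 0.0, 1.255]
wrist_force: [0.6, 0.2, -1.6]
width: 0.0596
finger_force: 30.0
```

```bash
python3 - <<'E'
from held import *
held(.022,.19)
E
```

```text
28.0 [ 0.5889 -0.1441  0.1012] [-3.138  0.     1.255] 0.05960463887875808 29.999554753303528 [ 0.6  0.2 -1.6]
go [0.1858, -0.1371, -0.0883, -0.0038, -0.0007, -0.3683]
[253.0, 241.0] 6392 [ 591. -132.] [80. 36.] 0.0 0.1402 [149. 124.  87.] crate [ 0.0634 -0.1886] below top 0.03901947118416628
[367.0, 269.0] [358.0, -258.0] [43.0, 60.0] -19.7 0.0705 [153.0, 119.0, 154.0] [-0.1759 -0.3022]
```

carry_out([
  [0,0,-0.03,0,0,0],
  [0.003,-0.002,-0.06,0,0,0],
  [0.015,-0.011,-0.088,0,0,0],
  [0.035,-0.026,-0.088,0,0,0],
  [0.06,-0.044,-0.088,0,0,0],
])

```text
time: 28.6
tool_pos: [0.567, -0.074, 0.1895]
ee_rot: [3.141, 0.0, 1.253]
wrist_force: [0.0, 0.9, -2.4]
width: 0.0598
finger_force: 30.0
```

carry_out([
  [0.028,-0.021,0,0,0,-0.07],
  [0.056,-0.042,0,0,0,-0.15],
  [0.084,-0.063,0,0,0,-0.23],
  [0.11,-0.082,0,0,0,-0.31],
  [0.124,-0.093,0,0,0,-0.368],
])

```text
time: 29.1
tool_pos: [0.5155, 0.0751, 0.1881]
ee_rot: [-3.139, -0.001, 1.628]
wrist_force: [-0.7, 0.4, -2.0]
width: 0.0597
finger_force: 30.0
```

carry_out([
  [0,0,0,0,0,0],
  [0,0,0,0,0,0],
  [0,0,0,0,0,0],
  [0,0,0,0,0,0],
  [0,0,0,0,0,0],
])

```text
time: 29.6
tool_pos: [0.5174, 0.0721, 0.1893]
ee_rot: [-3.141, 0.0, 1.621]
wrist_force: [0.1, -0.3, -2.4]
width: 0.0601
finger_force: 30.0
```

```bash
python3 - <<'E'
from held import *
held(.020)
E
```

```text
29.6 [0.5174 0.0721 0.1893] [-3.141  0.     1.621] 0.060108226256292016 29.99961644411087 [ 0.1 -0.3 -2.4]
go [0.0009, -0.0006, 0.1453, -0.0002, 0.0002, -0.002]
[257.0, 249.0] 8526 [517.  73.] [84. 44.] 3.5 0.2283 [151. 125.  87.] crate [0.0002 0.02  ] below top 0.039046053280338944
[402.0, 141.0] [673.0, -344.0] [58.0, 46.0] 71.6 0.0742 [179.0, 93.0, 28.0] [ 0.1342 -0.4046]
[367.0, 269.0] [358.0, -257.0] [43.0, 60.0] -19.5 0.0705 [147.0, 116.0, 148.0] [-0.1758 -0.3012]
```

carry_out([
  [0,0,0.02,0,0,-0.002],
  [0.001,0,0.05,0,0,-0.002],
  [0.001,0,0.08,0,0,-0.002],
  [0.001,0,0.105,0,0,-0.002],
  [0.001,0,0.12,0,0,-0.002],
])

```text
time: 30.2
tool_pos: [0.5157, 0.0736, 0.0668]
ee_rot: [-3.138, 0.0, 1.624]
wrist_force: [-0.9, 0.4, -2.7]
width: 0.0602
finger_force: 30.0
```

carry_out([
  [0,0,0.008,0,0,0],
  [0,0,0.016,0,0,0],
  [0,0,0.022,0,0,0],
  [0,0,0.0255,0,0,0],
  [0,0,0.0255,0,0,0],
])

```text
time: 30.7
tool_pos: [0.5172, 0.0739, 0.044]
ee_rot: [3.142, 0.0, 1.625]
wrist_force: [-0.0, -0.3, -1.1]
width: 0.0596
finger_force: 30.0
```

carry_out([
  [-0.001,0,0,0,0,0],
  [-0.002,0,0,0,0,0],
  [-0.003,0,0,0,0,0],
  [-0.004,0,0,0,0,0],
  [-0.005,0,0,0,0,0],
])

```text
time: 31.2
tool_pos: [0.5174, 0.0688, 0.0441]
ee_rot: [3.141, 0.0, 1.625]
wrist_force: [0.3, -0.2, -1.6]
width: 0.0599
finger_force: 30.0
```

carry_out([
  [-0.001,0,0,0,0,0],
  [-0.002,0,0,0,0,0],
  [-0.003,0,0,0,0,0],
  [-0.003,0,0,0,0,0],
  [-0.003,0,0,0,0,0],
])

```text
time: 31.7
tool_pos: [0.5175, 0.0659, 0.0439]
ee_rot: [-3.142, 0.0, 1.625]
wrist_force: [0.0, 0.2, -1.4]
width: 0.0598
finger_force: 30.0
```

carry_out([
  [-0.001,0,0.0005,0,0,0],
  [-0.002,0,0.001,0,0,0],
  [-0.003,0,0.001,0,0,0],
  [-0.004,0,0.001,0,0,0],
  [-0.004,0,0.001,0,0,0],
])

```text
time: 32.2
tool_pos: [0.5177, 0.0657, 0.0436]
ee_rot: [3.141, -0.007, 1.625]
wrist_force: [-0.7, 9.7, 0.7]
width: 0.0602
finger_force: 30.0
```

carry_out([
  [0,0,0,0,0,0],
  [0,0,0,0,0,0],
  [0,0,0,0,0,0],
  [0,0,0,0,0,0],
  [0,0,0,0,0,0],
], jaw=1)

```text
time: 32.7
tool_pos: [0.5178, 0.0616, 0.043]
ee_rot: [3.141, 0.0, 1.624]
wrist_force: [0.4, -0.1, 0.5]
width: 0.0936
finger_force: 0.0
```

carry_out([
  [0,0,-0.01,0,0,0],
  [0,0,-0.04,0,0,0],
  [0,0,-0.085,0,0,0],
  [0,0,-0.13,0,0,0],
  [0,0,-0.16,0,0,0],
])

```text
time: 33.2
tool_pos: [0.5188, 0.0619, 0.2077]
ee_rot: [3.136, 0.0, 1.625]
wrist_force: [0.4, 0.2, -0.0]
width: 0.0937
finger_force: 0.0
```

```bash
cat > row.py <<'E'
from seg import *
C=np.array([.5178,.053]);a=np.radians(3);ex=np.array([np.cos(a),np.sin(a)]);ey=np.array([-ex[1],ex[0]])
def row(s):
    v,u=np.mgrid[0:384,0:512];P=pts(s,u,v);ok=(s["range_z"]>0)
    q=(P[...,:2]-C)@np.c_[ex,ey]
    m=ok&(abs(q[...,0])<.036)&(q[...,1]>-.11)&(q[...,1]<.09)&(P[...,2]>.078)&(P[...,2]<.09)
    Q=q[m];r=cv2.minAreaRect((Q*1000).astype(np.float32));print('row',m.sum(),r)
    for lo in np.arange(-.1,.05,.042/1): pass
    # seal profile along y: x extent & brightness gaps
    for y0 in (-.07,-.028,.014):
        k=m&(abs(q[...,1]-y0)<.012);print('carton at',y0,'x',q[k][:,0].min().round(4),q[k][:,0].max().round(4),'z',P[k][:,2].mean().round(4))
    return m
E
python3 - <<'E'
from row import *
o=get_obs();print(o['time'],o['tool_pos'].round(4),o['ee_rot'].round(3))
s=snapshot("wrist");pickle.dump(s,open("w5.pkl","wb")); row(s); save(s,"w5.png",(150,60,370,260),3.5)
t=snapshot("side"); row(t); save(t,"s5.png",(180,140,310,240),6)
E
```

```text
33.2 [0.5188 0.0619 0.2077] [3.136 0.    1.625]
row 4908 ((-0.5264091491699219, -36.57081604003906), (143.48516845703125, 60.2341194152832), 89.56136322021484)
carton at -0.07 x -0.0303 0.029 z 0.0827
carton at -0.028 x -0.0306 0.0294 z 0.0827
carton at 0.014 x -0.0295 0.0296 z 0.0827
row 592 ((-2.275453567504883, -35.8424072265625), (146.76370239257812, 60.129146575927734), 89.93131256103516)
carton at -0.07 x -0.0321 0.0277 z 0.0815
carton at -0.028 x -0.0323 0.0273 z 0.0817
carton at 0.014 x -0.0316 0.0275 z 0.0819
```

View pics/w5.png

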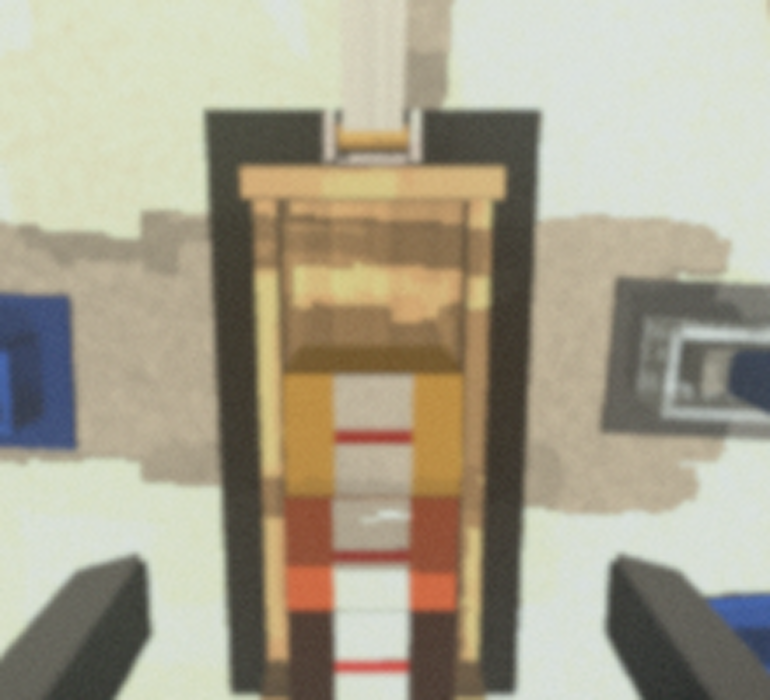

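carry_out([
  [0.025,-0.001,0,0,0,0],
  [0.047,-0.001,0,0,0,0],
  [0.047,-0.001,0.03,0,0,0],
  [0.047,-0.001,0.07,0,0,0],
  [0.047,-0.001,0.11,0,0,0],
], jaw=0)

```text
time: 33.8
tool_pos: [0.5139, 0.109, 0.0914]
ee_rot: [3.141, 0.0, 1.625]
wrist_force: [0.4, 0.2, 1.2]
width: 0.0574
finger_force: 0.0
```

carry_out([
  [0,0,0.02,0,0,0],
  [0,0,0.04,0,0,0],
  [0,0,0.055,0,0,0],
  [0,0,0.063,0,0,0],
  [0,0,0.063,0,0,0],
])

```text
time: 34.3
tool_pos: [0.5126, 0.1086, 0.028]
ee_rot: [-3.138, 0.0, 1.625]
wrist_force: [0.5, 0.4, -0.2]
width: 0.0173
finger_force: 0.0
```

carry_out([
  [-0.002,0,0,0,0,0],
  [-0.004,0,0,0,0,0],
  [-0.006,0,0,0,0,0],
  [-0.008,0,0,0,0,0],
  [-0.009,0,0,0,0,0],
])

```text
time: 34.8
tool_pos: [0.515, 0.0996, 0.0304]
ee_rot: [3.141, 0.0, 1.625]
wrist_force: [-1.0, 0.5, 0.1]
width: 0.0008
finger_force: 0.0
```

carry_out([
  [-0.001,0,0,0,0,0],
  [-0.002,0,0,0,0,0],
  [-0.003,0,0,0,0,0],
  [-0.003,0,0,0,0,0],
  [-0.003,0,0,0,0,0],
])

```text
time: 35.3
tool_pos: [0.5148, 0.0968, 0.0299]
ee_rot: [-3.142, 0.0, 1.625]
wrist_force: [-0.5, -0.2, -0.2]
width: 0.0003
finger_force: 0.0
```

carry_out([
  [-0.001,0,0,0,0,0],
  [-0.002,0,0,0,0,0],
  [-0.003,0,0,0,0,0],
  [-0.003,0,0,0,0,0],
  [-0.003,0,0,0,0,0],
])

```text
time: 35.8
tool_pos: [0.5148, 0.0966, 0.03]
ee_rot: [3.141, -0.005, 1.625]
wrist_force: [-0.6, 8.6, 0.4]
width: 0.0003
finger_force: 4.1
```

carry_out([
  [-0.001,0,0,0,0,0],
  [-0.002,0,0,0,0,0],
  [-0.002,0,0,0,0,0],
  [0.004,0,0,0,0,0],
  [0.01,0,0,0,0,0],
])

```text
time: 36.3
tool_pos: [0.5145, 0.1036, 0.0299]
ee_rot: [3.142, 0.001, 1.625]
wrist_force: [1.0, 0.2, 0.3]
width: 0.0003
finger_force: 0.0
```

carry_out([
  [0,0,-0.04,0,0,0],
  [0,0,-0.085,0,0,0],
  [0,0,-0.13,0,0,0],
  [0,0,-0.175,0,0,0.1],
  [0,0,-0.22,0,0,0.22],
], jaw=0.6)

```text
time: 36.8
tool_pos: [0.5142, 0.1033, 0.2518]
ee_rot: [3.141, 0.001, 1.4]
wrist_force: [0.4, -0.8, 0.2]
width: 0.037
finger_force: 0.0
```

```bash
python3 - <<'E'
from row import *
o=get_obs();print(o['time'],o['tool_pos'].round(4),o['ee_rot'].round(3))
print(rel([.625,.0885,.25],0))
s=snapshot("side"); row(s)
E
```

```text
36.8 [0.5142 0.1033 0.2518] [3.141e+00 1.000e-03 1.400e+00]
[0.0042, 0.1117, 0.0019, 0.0012, 0.0005, 1.3996]
row 595 ((0.3899650573730469, -36.257362365722656), (146.41085815429688, 64.5260009765625), 89.7041244506836)
carton at -0.07 x -0.0315 0.0277 z 0.0818
carton at -0.028 x -0.0267 0.0326 z 0.0817
carton at 0.014 x -0.0316 0.028 z 0.0817
```

```bash
python3 - <<'E'
from row import *
s=snapshot("wrist"); row(s)
v,u=np.mgrid[0:384,0:512];P=pts(s,u,v);q=(P[...,:2]-C)@np.c_[ex,ey]
m=(s["range_z"]>0)&(abs(q[...,0])<.037)&(P[...,2]>.078)&(P[...,2]<.09)
for y in np.arange(-.085,.04,.007):
    k=m&(abs(q[...,1]-y)<.0025)
    if k.sum()>5: print(round(y,3),k.sum(),q[k][:,0].min().round(4),q[k][:,0].max().round(4),P[k][:,2].mean().round(4),s['img'][k&(q[...,0]<-.017)].mean(0).round(0))
print(rel([*(C+ey*-.0285),.22],np.pi/2+a), ((get_obs()['tool_pos'][:2]-C)@np.c_[ex,ey]).round(4))
t=snapshot("top"); row(t)
E
```

```text
row 3215 ((2.254169464111328, -36.787818908691406), (143.8097686767578, 64.85647583007812), 89.67425537109375)
carton at -0.07 x -0.0304 0.0243 z 0.0827
carton at -0.028 x -0.0249 0.0339 z 0.0827
carton at 0.014 x -0.0299 0.0301 z 0.0826
-0.085 109 -0.0301 0.0245 0.0828 [83. 65. 53.]
-0.078 104 -0.0299 0.0243 0.0828 [78. 61. 51.]
-0.071 111 -0.0304 0.0242 0.0829 [79. 62. 52.]
-0.064 111 -0.0303 0.024 0.0827 [86. 67. 54.]
-0.057 117 -0.0302 0.0238 0.0828 [86. 67. 55.]
-0.05 118 -0.03 0.024 0.0826 [113.  75.  57.]
-0.043 106 -0.0247 0.0245 0.0827 [198. 102.  67.]
-0.036 112 -0.0246 0.0257 0.0829 [201. 104.  67.]
-0.029 113 -0.0246 0.0287 0.0827 [203. 106.  69.]
-0.022 126 -0.0248 0.0302 0.0827 [201. 106.  68.]
-0.015 128 -0.0249 0.0345 0.0827 [200. 107.  68.]
-0.008 141 -0.0295 0.0344 0.0825 [195. 138.  76.]
-0.001 143 -0.0295 0.0299 0.0826 [211. 188.  89.]
0.006 143 -0.0295 0.0301 0.0826 [175. 137.  73.]
0.013 143 -0.0299 0.0299 0.0826 [173. 134.  72.]
0.02 142 -0.0293 0.0299 0.0826 [197. 171.  82.]
0.027 152 -0.0295 0.0298 0.0827 [210. 191.  88.]
0.034 129 -0.0289 0.03 0.0821 [188. 165.  79.]
[-0.0779, 0.0143, 0.0385, 0.0151, -0.0012, -0.2204] [0.0025 0.0506]
row 1277 ((2.1535682678222656, -28.05712127685547), (126.01033782958984, 65.16547393798828), 89.65706634521484)
carton at -0.07 x -0.0306 0.0285 z 0.0824
carton at -0.028 x -0.0243 0.0347 z 0.0825
carton at 0.014 x -0.0302 0.0286 z 0.0825
```

carry_out([
  [-0.025,0.005,0.01,0,0,-0.08],
  [-0.05,0.009,0.02,0,0,-0.16],
  [-0.078,0.0145,0.03,0,0,-0.22],
  [-0.078,0.0145,0.03,0,0,-0.22],
  [-0.078,0.0145,0.03,0,0,-0.22],
], jaw=1)

```text
time: 37.45
tool_pos: [0.5151, 0.0243, 0.2183]
ee_rot: [-3.138, -0.001, 1.623]
wrist_force: [0.0, -0.2, 0.8]
width: 0.0891
finger_force: 0.0
```

```bash
python3 - <<'E'
from row import *
o=get_obs();print(o['time'],o['tool_pos'].round(4),o['ee_rot'].round(3),o['width'])
print(rel([*(C+ey*-.0285),.047],np.pi/2+a))
E
```

```text
37.45 [0.5151 0.0243 0.2183] [-3.138e+00 -1.000e-03  1.623e+00] 0.08907418255138096
[-0.0001, 0.0047, 0.1712, -0.0032, -0.0006, -0.0002]
```

carry_out([
  [0,0.002,0.03,0,0,0],
  [0,0.003,0.07,0,0,0],
  [0,0.003,0.1,0,0,0],
  [0,0.003,0.12,0,0,0],
  [0,0.003,0.12,0,0,0],
])

```text
time: 37.95
tool_pos: [0.5162, 0.026, 0.0962]
ee_rot: [-3.134, -0.001, 1.626]
wrist_force: [-0.2, -0.5, 0.5]
width: 0.0938
finger_force: 0.0
```

```bash
python3 - <<'E'
from row import *
o=get_obs();print(o['time'],o['tool_pos'].round(4),o['ee_rot'].round(3),o['width'])
print(rel([*(C+ey*-.0285),.047],np.pi/2+a))
E
```

```text
37.95 [0.5162 0.026  0.0962] [-3.134e+00 -1.000e-03  1.626e+00] 0.09380950436862663
[-0.0017, 0.0034, 0.0492, -0.0076, -0.0011, 0.0028]
```

carry_out([
  [0,0,0.02,0,0,0],
  [0,0,0.04,0,0,0],
  [0,0,0.047,0,0,0],
  [0,0,0.047,0,0,0],
  [0,0,0.047,0,0,0],
])

```text
time: 38.45
tool_pos: [0.5199, 0.0249, 0.0545]
ee_rot: [3.139, 0.0, 1.625]
wrist_force: [-0.0, -0.6, 0.2]
width: 0.0936
finger_force: 0.0
```

carry_out([
  [0,0,0,0,0,0],
  [0,0,0,0,0,0],
  [0,0,0,0,0,0],
  [0,0,0,0,0,0],
  [0,0,0,0,0,0],
])

```text
time: 38.95
tool_pos: [0.5189, 0.0246, 0.0531]
ee_rot: [3.141, 0.0, 1.625]
wrist_force: [0.4, -0.6, 0.0]
width: 0.0938
finger_force: 0.0
```

```bash
python3 - <<'E'
from row import *
o=get_obs();print(o['time'],o['tool_pos'].round(4),o['ee_rot'].round(3),o['width'])
print(rel([*(C+ey*-.0285),.047],np.pi/2+a))
E
```

```text
38.95 [0.5189 0.0246 0.0531] [3.141 0.    1.625] 0.09381049907203266
[-0.0001, 0.0004, 0.0061, 0.0002, 0.0001, 0.0016]
```

Centred. Close to centre amber, then open and rise.

carry_out([
  [0,0,0.006,0,0,0],
  [0,0,0.006,0,0,0],
  [0,0,0.006,0,0,0],
  [0,0,0.006,0,0,0],
  [0,0,0.006,0,0,0],
], jaw=0)

```text
time: 39.45
tool_pos: [0.519, 0.0246, 0.047]
ee_rot: [3.141, 0.0, 1.625]
wrist_force: [0.2, -0.7, 0.7]
width: 0.06
finger_force: 30.0
```

carry_out([
  [0,0,0,0,0,0],
  [0,0,0,0,0,0],
  [0,0,0,0,0,0],
  [0,0,0,0,0,0],
  [0,0,0,0,0,0],
], jaw=1)

```text
time: 39.95
tool_pos: [0.5188, 0.0246, 0.047]
ee_rot: [-3.142, 0.0, 1.625]
wrist_force: [0.1, 0.6, 0.2]
width: 0.093
finger_force: 0.0
```

carry_out([
  [0,0,-0.01,0,0,0],
  [0,0,-0.04,0,0,0],
  [0,0,-0.085,0,0,0],
  [0,0,-0.13,0,0,0],
  [0,0,-0.17,0,0,0],
])

```text
time: 40.45
tool_pos: [0.519, 0.0246, 0.2203]
ee_rot: [3.139, 0.0, 1.625]
wrist_force: [1.0, -0.1, 0.7]
width: 0.0942
finger_force: 0.0
```

```bash
python3 - <<'E'
from row import *
o=get_obs();print(o['time'],o['tool_pos'].round(4),o['ee_rot'].round(3),o['width'])
row(snapshot("wrist"));row(snapshot("side"))
print(rel([*(C+ey*.055),.22],np.pi/2+a))
E
```

```text
40.45 [0.519  0.0246 0.2203] [3.139 0.    1.625] 0.09418646590090242
row 4974 ((-0.26564788818359375, -36.88416290283203), (143.41648864746094, 60.31147384643555), 89.58750915527344)
carton at -0.07 x -0.0302 0.0296 z 0.0827
carton at -0.028 x -0.0304 0.0297 z 0.0827
carton at 0.014 x -0.0296 0.03 z 0.0827
row 592 ((-2.1589088439941406, -34.5584716796875), (147.1517791748047, 59.892372131347656), 89.7415771484375)
carton at -0.07 x -0.0321 0.0276 z 0.0817
carton at -0.028 x -0.032 0.0278 z 0.0819
carton at 0.014 x -0.0316 0.0278 z 0.0816
[0.0837, -0.0029, 0.0055, 0.0149, 0.0017, 0.0017]
```

carry_out([
  [0.04,-0.001,0,0,0,0],
  [0.084,-0.003,0,0,0,0],
  [0.084,-0.003,0.03,0,0,0],
  [0.084,-0.003,0.07,0,0,0],
  [0.084,-0.003,0.11,0,0,0],
], jaw=0)

```text
time: 41.05
tool_pos: [0.5114, 0.1089, 0.1062]
ee_rot: [3.14, 0.0, 1.626]
wrist_force: [0.6, 0.1, 0.1]
width: 0.0574
finger_force: 0.0
```

carry_out([
  [0,0,0.02,0,0,0],
  [0,0,0.045,0,0,0],
  [0,0,0.067,0,0,0],
  [0,0,0.08,0,0,0],
  [0,0,0.08,0,0,0],
])

```text
time: 41.55
tool_pos: [0.5094, 0.1081, 0.0246]
ee_rot: [-3.137, 0.0, 1.625]
wrist_force: [-0.2, -0.4, 0.5]
width: 0.0173
finger_force: 0.0
```

carry_out([
  [-0.002,0,0,0,0,0],
  [-0.004,0,0,0,0,0],
  [-0.006,0,0,0,0,0],
  [-0.008,0,0,0,0,0],
  [-0.01,0,0,0,0,0],
])

```text
time: 42.05
tool_pos: [0.5123, 0.0981, 0.0276]
ee_rot: [3.14, 0.0, 1.625]
wrist_force: [-0.7, 0.9, 0.2]
width: 0.0003
finger_force: 0.0
```

carry_out([
  [-0.001,0,0,0,0,0],
  [-0.002,0,0,0,0,0],
  [-0.003,0,0,0,0,0],
  [-0.004,0,0,0,0,0],
  [-0.004,0,0,0,0,0],
])

```text
time: 42.55
tool_pos: [0.512, 0.0965, 0.0271]
ee_rot: [3.141, -0.004, 1.625]
wrist_force: [-0.3, 7.2, 0.1]
width: 0.0007
finger_force: 3.2
```

carry_out([
  [0.008,0,0,0,0,0],
  [0.01,0,-0.04,0,0,0],
  [0.01,0,-0.085,0,0,0],
  [0.01,0,-0.13,0,0,0],
  [0.01,0,-0.175,0,0,0.14],
], jaw=0.6)

```text
time: 43.05
tool_pos: [0.5112, 0.1042, 0.2035]
ee_rot: [-3.141, 0.001, 1.481]
wrist_force: [0.7, 0.3, 0.7]
width: 0.0368
finger_force: 0.0
```

carry_out([
  [0,0.02,-0.03,0,0,0.14],
  [-0.005,0.04,-0.05,0,0,0.28],
  [-0.01,0.06,-0.05,0,0,0.42],
  [-0.015,0.08,-0.05,0,0,0.56],
  [-0.015,0.1,-0.05,0,0,0.7],
])

```text
time: 43.55
tool_pos: [0.6107, 0.08, 0.252]
ee_rot: [3.14, 0.001, 0.778]
wrist_force: [0.0, 0.5, 0.1]
width: 0.0565
finger_force: 0.0
```

carry_out([
  [0,0,0,0,0,0.14],
  [0,0,0,0,0,0.28],
  [0,0,0,0,0,0.42],
  [0,0,0,0,0,0.56],
  [0,0,0,0,0,0.7],
])

```text
time: 44.05
tool_pos: [0.6099, 0.0806, 0.2515]
ee_rot: [3.14, 0.001, 0.079]
wrist_force: [-0.4, 1.2, -0.3]
width: 0.0566
finger_force: 0.0
```

carry_out([
  [0,0,0,0,0,0.085],
  [0,0,0,0,0,0.085],
  [0,0,0,0,0,0.085],
  [0,0,0,0,0,0.085],
  [0,0,0,0,0,0.085],
])

```text
time: 44.55
tool_pos: [0.6099, 0.0808, 0.2519]
ee_rot: [3.141, 0.0, 0.001]
wrist_force: [-0.1, 0.4, 0.0]
width: 0.0562
finger_force: 0.0
```

```bash
cat > sq.py <<'E'
from row import *
def sq(s,n=''):
    v,u=np.mgrid[0:384,0:512];P=pts(s,u,v);I=s["img"].astype(int)
    b=(s["range_z"]>0)&(P[...,0]>.61)&(P[...,0]<.72)&(P[...,1]>.04)&(P[...,1]<.14)
    bl=b&(I[...,2]>I[...,0]+30)
    t=bl&(P[...,2]>.088)&(P[...,2]<.105); Q=P[t]
    r=cv2.minAreaRect((Q[:,:2]*1000).astype(np.float32)); print(n,'handle top',len(Q),r,np.percentile(Q[:,2],[5,50,95]).round(4))
    A=np.c_[Q[:,:2]-Q[:,:2].mean(0),np.ones(len(Q))]; print('slope dz/dx,dz/dy',np.linalg.lstsq(A,Q[:,2],rcond=None)[0].round(3))
    h=b&~bl&(P[...,2]>.037)&(P[...,2]<.043); Q=P[h]; r=cv2.minAreaRect((Q[:,:2]*1000).astype(np.float32)); print('rim',len(Q),r)
E
python3 - <<'E'
from sq import *
o=get_obs();print(o['time'],o['tool_pos'].round(4),o['ee_rot'].round(3),o['width'])
s=snapshot("wrist"); sq(s,'wrist'); row(s); save(s,"w6.png",(60,40,460,340),2)
sq(snapshot("side"),'side')
E
```

```text
44.55 [0.6099 0.0808 0.2519] [3.141e+00 0.000e+00 1.000e-03] 0.05621537192859797
wrist handle top 386 ((667.4179077148438, 89.43637084960938), (15.058816909790039, 36.346168518066406), 89.97731018066406) [0.0933 0.0948 0.0961]
slope dz/dx,dz/dy [-0.    -0.014  0.095]
rim 416 ((664.5758056640625, 87.63473510742188), (74.52227783203125, 33.99277114868164), 0.11332248896360397)
row 2380 ((0.10050392150878906, -37.47785186767578), (144.73402404785156, 61.22323226928711), 89.35045623779297)
carton at -0.07 x -0.0162 0.0301 z 0.0825
carton at -0.028 x -0.0303 0.0306 z 0.0825
carton at 0.014 x -0.0293 0.0309 z 0.0826
side handle top 73 ((664.4360961914062, 90.39775848388672), (38.11191177368164, 18.986120223999023), 2.351612091064453) [0.0885 0.0932 0.0956]
slope dz/dx,dz/dy [-0.012 -0.118  0.093]
rim 116 ((662.191650390625, 88.56422424316406), (36.3592643737793, 75.89498138427734), 89.89546966552734)
```

View pics/w6.png

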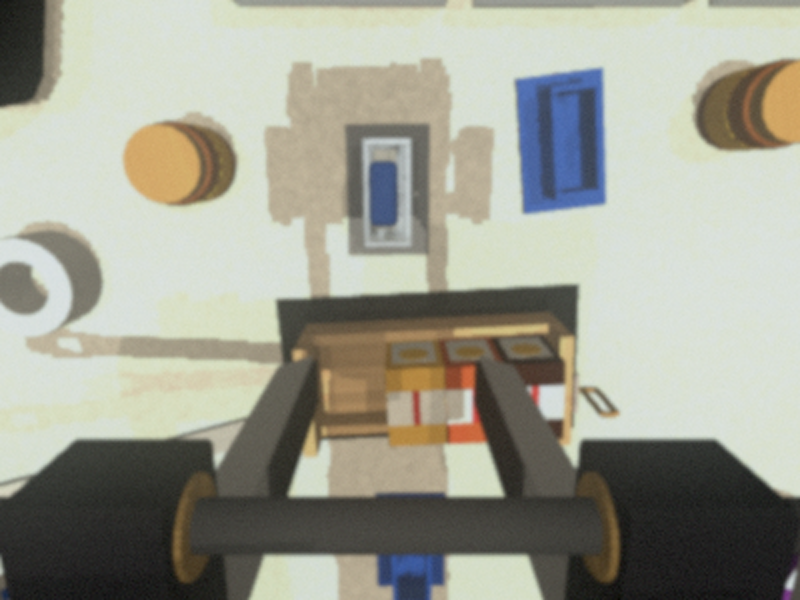

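carry_out([
  [0.03,-0.004,0,0,0,0],
  [0.055,-0.008,0.02,0,0,0],
  [0.055,-0.008,0.06,0,0,0],
  [0.055,-0.008,0.09,0,0,0],
  [0.055,-0.008,0.12,0,0,0],
])

```text
time: 45.15
tool_pos: [0.6648, 0.0888, 0.1301]
ee_rot: [3.141, 0.001, 0.0]
wrist_force: [0.5, 1.0, 0.1]
width: 0.0562
finger_force: 0.0
```

carry_out([
  [0,0,0.02,0,0,0],
  [0,0,0.04,0,0,0],
  [0,0,0.06,0,0,0],
  [0,0,0.074,0,0,0],
  [0,0,0.079,0,0,0],
])

```text
time: 45.65
tool_pos: [0.6637, 0.0887, 0.0507]
ee_rot: [3.141, 0.004, -0.0]
wrist_force: [-0.5, 0.1, -0.2]
width: 0.0563
finger_force: 0.0
```

carry_out([
  [0,0,0,0,0,0],
  [0,0,0,0,0,0],
  [0,0,0,0,0,0],
  [0,0,0,0,0,0],
  [0,0,0,0,0,0],
])

```text
time: 46.15
tool_pos: [0.6653, 0.0888, 0.0538]
ee_rot: [3.142, -0.001, -0.0]
wrist_force: [-0.7, 0.2, -0.4]
width: 0.0561
finger_force: 0.0
```

```bash
python3 - <<'E'
from sq import *
o=get_obs();print(o['time'],o['tool_pos'].round(4),o['ee_rot'].round(3),o['width'])
print(rel([.665,.089,.053],0))
sq(snapshot("side"),'side')
E
```

```text
46.15 [0.6653 0.0888 0.0538] [ 3.142e+00 -1.000e-03 -0.000e+00] 0.05605175613860023
[-0.0003, -0.0002, 0.0008, 0.0, -0.0013, -0.0002]
side handle top 24 ((650.6060791015625, 87.30589294433594), (10.72107982635498, 66.83919525146484), 3.558300018310547) [0.089  0.0939 0.0973]
slope dz/dx,dz/dy [0.345 0.01  0.093]
rim 84 ((662.8033447265625, 88.79020690917969), (76.26470947265625, 37.11899948120117), 1.8898186683654785)
```

carry_out([
  [0,0,0,0,0,0],
  [0,0,0,0,0,0],
  [0,0,0,0,0,0],
  [0,0,0,0,0,0],
  [0,0,0,0,0,0],
], jaw=0)

```text
time: 46.7
tool_pos: [0.6649, 0.0888, 0.0529]
ee_rot: [3.142, 0.0, -0.0]
wrist_force: [0.4, -0.4, -0.4]
width: 0.019
finger_force: 0.0
```

carry_out([
  [0,0,0,0,0,0],
  [0,0,-0.01,0,0,0],
  [0,0,-0.03,0,0,0],
  [0,0,-0.055,0,0,0],
  [0,0,-0.08,0,0,0],
])

```text
time: 47.2
tool_pos: [0.6646, 0.0888, 0.1339]
ee_rot: [3.141, 0.001, -0.0]
wrist_force: [-0.0, -0.0, -0.3]
width: 0.0176
finger_force: 30.0
```

carry_out([
  [0,0,-0.025,0,0,0],
  [0,0,-0.05,0,0,0],
  [0,0,-0.07,0,0,0],
  [0,0,-0.08,0,0,0],
  [0,0,-0.08,0,0,0],
])

```text
time: 47.7
tool_pos: [0.6657, 0.0889, 0.2154]
ee_rot: [-3.142, -0.004, -0.0]
wrist_force: [-0.5, 0.1, -1.9]
width: 0.0176
finger_force: 30.0
```

```bash
python3 - <<'E'
from sq import *
o=get_obs();print(o['time'],o['tool_pos'].round(4),o['ee_rot'].round(3),o['width'],o['finger_force'],o['wrist_force'])
s=snapshot("side"); T=o['tool_pos']; v,u=np.mgrid[0:384,0:512];P=pts(s,u,v)
m=(s["range_z"]>0)&(abs(P[...,0]-T[0])<.04)&(abs(P[...,1]-T[1])<.03)&(P[...,2]>.08)
for lo in np.arange(.13,.27,.005):
    k=m&(P[...,2]>=lo)&(P[...,2]<lo+.005)
    if k.sum(): print(round(lo,3),k.sum(),P[k][:,0].min().round(4),P[k][:,0].max().round(4),np.median(P[k][:,1]).round(4),s["img"][k].mean(0).round(0))
print('min z',P[m][:,2].min())
save(s,"s7.png",(170,120,290,230),6)
E
```

```text
47.7 [0.6657 0.0889 0.2154] [-3.142 -0.004 -0.   ] 0.01764219719518786 29.997871220111847 [-0.47380285  0.12393932 -1.90993665]
0.165 13 0.6402 0.6892 0.096 [94. 98. 87.]
0.17 30 0.6398 0.6912 0.0966 [66. 66. 60.]
0.175 38 0.6396 0.692 0.0954 [64. 63. 58.]
0.18 27 0.6382 0.6927 0.0964 [89. 86. 76.]
0.185 34 0.6385 0.692 0.0972 [92. 89. 79.]
0.19 34 0.6379 0.6921 0.097 [93. 90. 80.]
0.195 35 0.6376 0.6901 0.0965 [94. 90. 78.]
0.2 53 0.6382 0.6934 0.0961 [102. 100.  91.]
0.205 23 0.6419 0.69 0.0974 [57. 67. 84.]
0.21 18 0.6465 0.6828 0.098 [36. 50. 74.]
0.215 17 0.6454 0.684 0.0979 [28. 44. 73.]
0.22 17 0.6461 0.6835 0.0987 [49. 55. 70.]
0.225 27 0.6454 0.6823 0.1032 [57. 62. 72.]
0.23 31 0.6455 0.6854 0.1077 [62. 66. 74.]
0.235 28 0.6459 0.6835 0.0988 [63. 67. 72.]
0.24 28 0.6462 0.6838 0.1074 [60. 66. 75.]
0.245 28 0.6455 0.6835 0.1058 [62. 67. 75.]
0.25 28 0.6452 0.683 0.0981 [71. 77. 84.]
0.255 43 0.6464 0.6843 0.0963 [63. 69. 78.]
0.26 22 0.6536 0.6728 0.108 [84. 83. 76.]
0.265 21 0.6538 0.6719 0.1092 [80. 78. 72.]
0.27 21 0.6535 0.6717 0.1092 [76. 74. 66.]
min z 0.16738182272965763
```

View pics/s7.png

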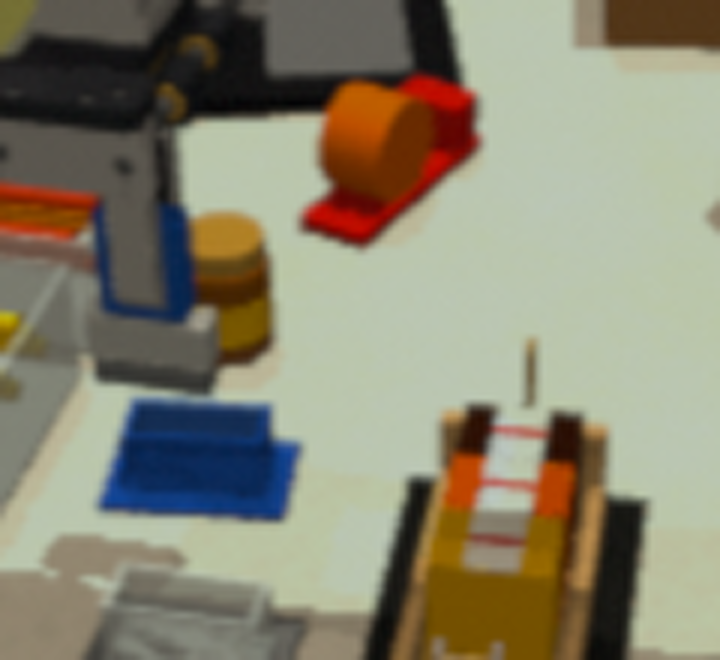

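carry_out([
  [-0.02,0,0,0,0,0],
  [-0.055,0.001,0,0,0,-0.02],
  [-0.095,0.002,0.01,0,0,-0.04],
  [-0.13,0.003,0.025,0,0,-0.052],
  [-0.15,0.003,0.04,0,0,-0.052],
])

```text
time: 48.25
tool_pos: [0.5117, 0.0858, 0.1709]
ee_rot: [3.142, 0.003, 0.052]
wrist_force: [-0.1, 0.0, -1.7]
width: 0.0175
finger_force: 30.0
```

carry_out([
  [0,0,0.005,0,0,0],
  [0,0,0.01,0,0,0],
  [0,0,0.01,0,0,0],
  [0,0,0.01,0,0,0],
  [0,0,0.01,0,0,0],
])

```text
time: 48.75
tool_pos: [0.516, 0.0858, 0.1634]
ee_rot: [3.141, -0.001, 0.052]
wrist_force: [1.1, -0.2, -0.6]
width: 0.0175
finger_force: 30.0
```

```bash
python3 - <<'E'
from sq import *
o=get_obs();print(o['time'],o['tool_pos'].round(4),o['ee_rot'].round(3),o['width'],o['finger_force'],o['wrist_force'])
print(rel([*(C+ey*.033),.133],a),((o['tool_pos'][:2]-C)@np.c_[ex,ey]).round(4))
s=snapshot("side"); T=o['tool_pos']; v,u=np.mgrid[0:384,0:512];P=pts(s,u,v)
m=(s["range_z"]>0)&(abs(P[...,0]-T[0])<.04)&(abs(P[...,1]-T[1])<.03)&(P[...,2]>.09)&(P[...,2]<.16)
print('min z',np.sort(P[m][:,2])[:4],P[m&(P[...,2]<.14)].min(0),P[m&(P[...,2]<.14)].max(0)); row(s)
E
```

```text
48.75 [0.516  0.0858 0.1634] [ 3.141e+00 -1.000e-03  5.200e-02] 0.017512614114494774 29.99794989824295 [ 1.06726632 -0.21651809 -0.61368022]
[0.0, -0.0002, 0.0304, 0.0001, -0.0009, -0.0007] [-0.0001  0.0329]
min z [0.11422767 0.11558447 0.11642383 0.11683003] [0.48875582 0.07833482 0.11422767] [0.54266456 0.0971826  0.13988111]
row 287 ((-2.3863353729248047, -28.159500122070312), (130.328369140625, 59.387577056884766), 89.40470886230469)
carton at -0.07 x -0.0324 -0.011 z 0.0818
carton at -0.028 x -0.0321 -0.0231 z 0.0814
carton at 0.014 x -0.0316 0.0277 z 0.0817
```

carry_out([
  [0,0,0.01,0,0,0],
  [0,0,0.02,0,0,0],
  [0,0,0.026,0,0,0],
  [0,0,0.029,0,0,0],
  [0,0,0.03,0,0,0],
])

```text
time: 49.3
tool_pos: [0.5144, 0.0858, 0.1321]
ee_rot: [3.141, 0.001, 0.052]
wrist_force: [-1.1, 0.5, -1.3]
width: 0.018
finger_force: 30.0
```

carry_out([
  [0,0,0.001,0,0,0],
  [0,0,0.002,0,0,0],
  [0,0,0.003,0,0,0],
  [0,0,0.004,0,0,0],
  [0,0,0.005,0,0,0],
])

```text
time: 49.8
tool_pos: [0.5151, 0.0859, 0.1285]
ee_rot: [3.142, -0.001, 0.052]
wrist_force: [-0.6, -0.1, 1.3]
width: 0.0182
finger_force: 30.0
```

```bash
python3 - <<'E'
from sq import *
for i in range(6):
    o=get_obs();print(o['time'],o['tool_pos'].round(4),o['ee_rot'].round(3),o['wrist_force'].round(2)); 
    if i<4: snapshot("side")
E
```

```text
49.8 [0.5151 0.0859 0.1285] [ 3.142e+00 -1.000e-03  5.200e-02] [-0.61 -0.15  1.28]
49.85 [0.5151 0.0859 0.1283] [ 3.142e+00 -1.000e-03  5.200e-02] [-0.75  0.68  1.63]
49.9 [0.5151 0.0858 0.1283] [ 3.141e+00 -1.000e-03  5.200e-02] [-0.23 -0.35  1.6 ]
49.95 [0.5151 0.0858 0.1284] [ 3.141e+00 -1.000e-03  5.200e-02] [-1.07 -1.37  2.69]
50.0 [0.5151 0.0858 0.1284] [ 3.142e+00 -1.000e-03  5.200e-02] [-0.78 -0.63  1.41]
50.0 [0.5151 0.0858 0.1284] [ 3.142e+00 -1.000e-03  5.200e-02] [-0.78 -0.63  1.41]
```

carry_out([
  [0,0.002,0,0,0,0],
  [0,0.005,0,0,0,0],
  [0,0.008,0,0,0,0],
  [0,0.011,0,0,0,0],
  [0,0.014,0,0,0,0],
])

```text
time: 50.5
tool_pos: [0.5158, 0.0717, 0.1281]
ee_rot: [-3.141, -0.0, 0.052]
wrist_force: [1.1, 1.6, 2.2]
width: 0.018
finger_force: 30.0
```

carry_out([
  [0,0.003,0,0,0,0],
  [0,0.006,0,0,0,0],
  [0,0.009,0,0,0,0],
  [0,0.012,0,0,0,0],
  [0,0.015,0,0,0,0],
])

```text
time: 51.0
tool_pos: [0.5164, 0.0567, 0.1279]
ee_rot: [3.142, 0.0, 0.052]
wrist_force: [-0.2, 2.4, 2.3]
width: 0.0179
finger_force: 30.0
```

carry_out([
  [0,0.003,0,0,0,0],
  [0,0.006,0,0,0,0],
  [0,0.009,0,0,0,0],
  [0,0.012,0,0,0,0],
  [0,0.015,0,0,0,0],
])

```text
time: 51.5
tool_pos: [0.5172, 0.0417, 0.128]
ee_rot: [3.142, 0.0, 0.052]
wrist_force: [0.1, 1.9, 2.5]
width: 0.0177
finger_force: 30.0
```

carry_out([
  [0,0.003,0,0,0,0],
  [0,0.006,0,0,0,0],
  [0,0.009,0,0,0,0],
  [0,0.012,0,0,0,0],
  [0,0.015,0,0,0,0],
])

```text
time: 52.0
tool_pos: [0.518, 0.0267, 0.128]
ee_rot: [3.142, -0.0, 0.052]
wrist_force: [1.1, 1.7, 2.5]
width: 0.0178
finger_force: 30.0
```

carry_out([
  [0,0.003,0,0,0,0],
  [0,0.006,0,0,0,0],
  [0,0.009,0,0,0,0],
  [0,0.012,0,0,0,0],
  [0,0.015,0,0,0,0],
])

```text
time: 52.5
tool_pos: [0.5187, 0.0117, 0.1279]
ee_rot: [3.141, 0.0, 0.052]
wrist_force: [-0.5, 1.4, 1.7]
width: 0.0178
finger_force: 30.0
```

carry_out([
  [0,0.003,0,0,0,0],
  [0,0.006,0,0,0,0],
  [0,0.009,0,0,0,0],
  [0,0.012,0,0,0,0],
  [0,0.015,0,0,0,0],
])

```text
time: 53.0
tool_pos: [0.5195, -0.0033, 0.1279]
ee_rot: [3.141, 0.0, 0.052]
wrist_force: [-0.5, 2.9, 1.8]
width: 0.0181
finger_force: 30.0
```

carry_out([
  [0,0.003,0,0,0,0],
  [0,0.006,0,0,0,0],
  [0,0.009,0,0,0,0],
  [0,0.012,0,0,0,0],
  [0,0.015,0,0,0,0],
])

```text
time: 53.5
tool_pos: [0.5203, -0.0183, 0.128]
ee_rot: [3.141, 0.0, 0.052]
wrist_force: [0.3, 2.6, 2.4]
width: 0.0178
finger_force: 30.0
```

carry_out([
  [0,0.003,0,0,0,0],
  [0,0.006,0,0,0,0],
  [0,0.009,0,0,0,0],
  [0,0.012,0,0,0,0],
  [0,0.015,0,0,0,0],
])

```text
time: 54.0
tool_pos: [0.5211, -0.0333, 0.1279]
ee_rot: [3.141, 0.0, 0.052]
wrist_force: [-1.0, 2.0, 2.3]
width: 0.0183
finger_force: 30.0
```

carry_out([
  [0,0.002,0,0,0,0],
  [0,0.002,0,0,0,0],
  [0,0.002,-0.005,0,0,0],
  [0,0.002,-0.02,0,0,0],
  [0,0.002,-0.045,0,0,0],
])

```text
time: 54.5
tool_pos: [0.5196, -0.0352, 0.1717]
ee_rot: [-3.142, 0.005, 0.052]
wrist_force: [0.3, 0.5, -1.2]
width: 0.018
finger_force: 30.0
```

```bash
python3 - <<'E'
from sq import *
o=get_obs();print(o['time'],o['tool_pos'].round(4),o['ee_rot'].round(3),o['width'],o['finger_force'],o['wrist_force'].round(1),((o['tool_pos'][:2]-C)@np.c_[ex,ey]).round(4))
s=snapshot("side"); T=o['tool_pos']; v,u=np.mgrid[0:384,0:512];P=pts(s,u,v)
m=(s["range_z"]>0)&(abs(P[...,0]-T[0])<.04)&(abs(P[...,1]-T[1])<.03)&(P[...,2]>.1)&(P[...,2]<.16)
k=m&(P[...,2]<.155); print('min z',np.sort(P[m][:,2])[:4],P[k].min(0),P[k].max(0)); row(s)
print(rel([.6648,.0885,.2154],0))
E
```

```text
54.5 [ 0.5196 -0.0352  0.1717] [-3.142  0.005  0.052] 0.01804689685952044 29.99786227941513 [ 0.3  0.5 -1.2] [-0.0028 -0.0882]
min z [0.10293409 0.10541921 0.12420561 0.12420674] [ 0.49176544 -0.05340004  0.10293409] [ 0.54565239 -0.02231825  0.15498373]
row 597 ((-2.2227115631103516, -35.49314880371094), (146.984619140625, 60.08230972290039), 89.56134796142578)
carton at -0.07 x -0.0314 0.0275 z 0.0815
carton at -0.028 x -0.032 0.0277 z 0.0817
carton at 0.014 x -0.0318 0.0278 z 0.0818
[0.1485, -0.1166, -0.0366, 0.0022, -0.0057, 0.0517]
```

carry_out([
  [0,0,-0.03,0,0,0],
  [0.025,-0.02,-0.037,0,0,0],
  [0.055,-0.043,-0.037,0,0,0.02],
  [0.085,-0.067,-0.037,0,0,0.04],
  [0.115,-0.09,-0.037,0,0,0.052],
])

```text
time: 55.05
tool_pos: [0.6324, 0.0615, 0.2103]
ee_rot: [3.141, -0.001, -0.001]
wrist_force: [0.4, 0.4, -0.3]
width: 0.0178
finger_force: 30.0
```

carry_out([
  [0.02,-0.017,0,0,0,0],
  [0.032,-0.025,0,0,0,0],
  [0.032,-0.025,0,0,0,0],
  [0.032,-0.025,0,0,0,0],
  [0.032,-0.025,0,0,0,0],
])

```text
time: 55.55
tool_pos: [0.6628, 0.085, 0.2103]
ee_rot: [3.141, 0.0, -0.001]
wrist_force: [-0.3, 0.5, -1.8]
width: 0.0179
finger_force: 30.0
```

carry_out([
  [0,0,0,0,0,0],
  [0,0,0,0,0,0],
  [0,0,0,0,0,0],
  [0,0,0,0,0,0],
  [0,0,0,0,0,0],
])

```text
time: 56.05
tool_pos: [0.6633, 0.0857, 0.2101]
ee_rot: [3.142, -0.0, -0.0]
wrist_force: [0.6, -0.5, -1.4]
width: 0.018
finger_force: 30.0
```

```bash
python3 - <<'E'
from sq import *
o=get_obs();print(o['time'],o['tool_pos'].round(4),o['ee_rot'].round(3),o['width'],o['finger_force'],o['wrist_force'].round(1))
print(rel([.6645,.0882,.11],0))
s=snapshot("side"); T=o['tool_pos']; v,u=np.mgrid[0:384,0:512];P=pts(s,u,v)
m=(s["range_z"]>0)&(abs(P[...,0]-T[0])<.04)&(abs(P[...,1]-T[1])<.03)&(P[...,2]>.1)
k=m&(P[...,2]<.205)&(P[...,2]>.18); print('head',P[k].min(0),P[k].max(0),'min z',np.sort(P[m][:,2])[:4])
b=(s["range_z"]>0)&(P[...,0]>.61)&(P[...,0]<.72)&(P[...,1]>.04)&(P[...,1]<.14)&(P[...,2]>.037)&(P[...,2]<.043);print('rim',P[b].min(0),P[b].max(0))
E
```

```text
56.05 [0.6633 0.0857 0.2101] [ 3.142 -0.    -0.   ] 0.018024727539720363 29.997882843017578 [ 0.6 -0.5 -1.4]
[0.0012, -0.0025, 0.1001, 0.0001, -0.0001, -0.0003]
head [0.63491187 0.0783101  0.18017943] [0.69200619 0.09667033 0.20499889] min z [0.15975618 0.16112874 0.16178168 0.1627852 ]
rim [0.62344738 0.06947232 0.03702621] [0.70030531 0.10726858 0.04182002]
```

carry_out([
  [0,-0.0025,0.02,0,0,0],
  [0,-0.0025,0.045,0,0,0],
  [0,-0.0025,0.07,0,0,0],
  [0,-0.0025,0.095,0,0,0],
  [0,-0.0025,0.105,0,0,0],
])

```text
time: 56.6
tool_pos: [0.6615, 0.0883, 0.1013]
ee_rot: [3.141, 0.006, -0.0]
wrist_force: [-0.3, 0.2, -1.7]
width: 0.0179
finger_force: 30.0
```

carry_out([
  [0,0,0.01,0,0,0],
  [0,0,0.02,0,0,0],
  [0,0,0.03,0,0,0],
  [0,0,0.04,0,0,0],
  [0,0,0.046,0,0,0],
])

```text
time: 57.1
tool_pos: [0.6632, 0.0883, 0.0581]
ee_rot: [3.141, 0.001, -0.0]
wrist_force: [-0.5, -0.8, -1.4]
width: 0.0178
finger_force: 30.0
```

carry_out([
  [0,0,0.003,0,0,0],
  [0,0,0.005,0,0,0],
  [0,0,0.005,0,0,0],
  [0,0,0.005,0,0,0],
  [0,0,0.005,0,0,0],
])

```text
time: 57.6
tool_pos: [0.6637, 0.0883, 0.0545]
ee_rot: [3.142, -0.001, -0.0]
wrist_force: [-0.3, -0.2, -1.7]
width: 0.0178
finger_force: 30.0
```

carry_out([
  [0,0,0.001,0,0,0],
  [0,0,0.002,0,0,0],
  [0,0,0.002,0,0,0],
  [0,0,0.002,0,0,0],
  [0,0,0.002,0,0,0],
])

```text
time: 58.1
tool_pos: [0.6637, 0.0883, 0.0523]
ee_rot: [3.142, -0.001, -0.0]
wrist_force: [0.3, 0.5, 0.5]
width: 0.0178
finger_force: 30.0
```

carry_out([
  [0,0,0,0,0,0],
  [0,0,0,0,0,0],
  [0,0,0,0,0,0],
  [0,0,0,0,0,0],
  [0,0,0,0,0,0],
], jaw=0.6)

```text
time: 58.6
tool_pos: [0.6633, 0.0883, 0.0519]
ee_rot: [3.142, 0.0, -0.0]
wrist_force: [0.2, 0.8, -0.5]
width: 0.0545
finger_force: 0.0
```

carry_out([
  [0,0,-0.01,0,0,0],
  [0,0,-0.04,0,0,0],
  [0,0,-0.085,0,0,0],
  [0,0,-0.13,0,0,0],
  [0,0,-0.175,0,0,0],
])

```text
time: 59.1
tool_pos: [0.6631, 0.0883, 0.2297]
ee_rot: [3.142, -0.001, -0.0]
wrist_force: [1.3, -0.3, 0.4]
width: 0.0566
finger_force: 0.0
```

```bash
python3 - <<'E'
from sq import *
from bar import bar
o=get_obs();print(o['time'],o['tool_pos'].round(4),o['ee_rot'].round(3),o['width'],o['finger_force'],o['wrist_force'].round(1))
s=snapshot("side"); sq(s,'side'); row(s); bar(s)
t=snapshot("top"); bar(t); row(t); pickle.dump(t,open("top8.pkl","wb"))
w=snapshot("wrist"); row(w)
E
```

```text
59.1 [0.6631 0.0883 0.2297] [ 3.142e+00 -1.000e-03 -0.000e+00] 0.05656349213259107 0.0 [ 1.3 -0.3  0.4]
side handle top 70 ((663.3363647460938, 91.60856628417969), (21.73202133178711, 36.62974548339844), 88.48539733886719) [0.0893 0.0932 0.0957]
slope dz/dx,dz/dy [ 0.008 -0.083  0.093]
rim 116 ((661.9435424804688, 88.4942398071289), (76.0271224975586, 37.88475036621094), 0.4841281473636627)
row 593 ((-2.1379165649414062, -35.96856689453125), (147.5537567138672, 59.87141799926758), 89.79122924804688)
carton at -0.07 x -0.0322 0.0274 z 0.0817
carton at -0.028 x -0.032 0.0278 z 0.0817
carton at 0.014 x -0.0316 0.0275 z 0.0817
tab 65 [0.499 0.381 0.219] [0.491 0.362 0.21 ] [0.507 0.389 0.223] ang 2.618 len 0.254
tab 55 [0.5   0.372 0.216] [0.495 0.362 0.211] [0.504 0.381 0.222] ang 2.612 len 0.244
row 1089 ((-0.6881484985351562, -37.308311462402344), (60.028377532958984, 141.4850311279297), 0.0915524810552597)
carton at -0.07 x -0.0304 0.0284 z 0.0824
carton at -0.028 x -0.0294 0.0293 z 0.0825
carton at 0.014 x -0.0303 0.0285 z 0.0823
row 1107 ((13.810537338256836, -27.894397735595703), (125.09602355957031, 33.949554443359375), 89.18025207519531)Traceback (most recent call last):
  File "<stdin>", line 6, in <module>
  File "row.py", line 11, in row
    k=m&(abs(q[...,1]-y0)<.012);print('carton at',y0,'x',q[k][:,0].min().round(4),q[k][:,0].max().round(4),'z',P[k][:,2].mean().round(4))
                                                         ~~~~~~~~~~~~~^^
    return umr_minimum(a, axis, None, out, keepdims, initial, where)
ValueError: zero-size array to reduction operation minimum which has no identity
```

carry_out([
  [0,-0.005,-0.04,0,0,0],
  [-0.02,-0.04,-0.07,0,0,0],
  [-0.04,-0.08,-0.075,0,0,0],
  [-0.06,-0.12,-0.075,0,0,0],
  [-0.08,-0.16,-0.075,0,0,0],
], jaw=0)

```text
time: 59.75
tool_pos: [0.5822, 0.2495, 0.3009]
ee_rot: [3.141, 0.002, -0.001]
wrist_force: [1.0, 0.2, 0.1]
width: 0.0196
finger_force: 0.0
```

carry_out([
  [-0.018,-0.036,0,0,0,-0.14],
  [-0.036,-0.072,0,0,0,-0.28],
  [-0.054,-0.108,0,0,0,-0.42],
  [-0.072,-0.14,0,0,0,-0.56],
  [-0.084,-0.164,0,0,0,-0.7],
])

```text
time: 60.25
tool_pos: [0.4974, 0.4142, 0.3002]
ee_rot: [-3.141, 0.003, 0.708]
wrist_force: [-0.6, 0.0, 0.5]
width: 0.0005
finger_force: 0.0
```

carry_out([
  [0,0,0,0,0,-0.14],
  [0,0,0,0,0,-0.28],
  [0,0,0,0,0,-0.42],
  [0,0,0,0,0,-0.56],
  [0,0,0,0,0,-0.7],
])

```text
time: 60.75
tool_pos: [0.499, 0.4122, 0.3]
ee_rot: [-3.139, 0.002, 1.406]
wrist_force: [-0.7, 0.3, 0.4]
width: 0.0006
finger_force: 0.0
```

carry_out([
  [0,0,0,0,0,-0.12],
  [0,0,0,0,0,-0.223],
  [0,0,0,0,0,-0.223],
  [0,0,0,0,0,-0.223],
  [0,0,0,0,0,-0.223],
])

```text
time: 61.25
tool_pos: [0.4993, 0.4123, 0.3013]
ee_rot: [-3.141, 0.001, 1.621]
wrist_force: [0.6, -0.4, 0.4]
width: 0.0002
finger_force: 0.0
```

```bash
cat > arc.py <<'E'
from sq import *
def tcp(phi):
    d=np.array([-np.cos(phi),np.sin(phi)]);n=np.array([np.sin(phi),np.cos(phi)]);H=np.array([.108,.092])
    # high: tip corner on finger side, 30 mm above the fingertip ; low: finger corner on the face
    hi=H+.26*d+.004*n+[.008,-.03]
    rho=np.interp(phi,[0,.6,1.5],[.254,.254,.234]); lo=H+rho*d+.004*n+[.008,0]
    w=np.clip((phi-1.35)/.4,0,1); return w*hi+(1-w)*lo
E
python3 - <<'E'
from arc import *
from bar import bar
o=get_obs();print(o['time'],o['tool_pos'].round(4),o['ee_rot'].round(3),o['width'])
p=tcp(2.66); print('start',p.round(4)); print(rel([*(C+ey*(p[0]+.012)),p[1]],np.pi/2+a))
bar(snapshot("side"))
ph=np.linspace(2.66,0.02,56)
P=np.array([tcp(f) for f in ph])
for c in range(11):
    print(round(ph[c*5+5],2),[[float(x) for x in (P[c*5+i]-P[c*5]).round(3)*[1,-1]] for i in range(1,6)])
E
```

```text
61.25 [0.4993 0.4123 0.3013] [-3.141e+00  1.000e-03  1.621e+00] 0.0002243497205584286
start [0.3483 0.1789]
[0.0006, -0.0002, 0.1224, -0.0009, 0.0007, -0.0018]
tab 58 [0.499 0.382 0.219] [0.491 0.364 0.211] [0.506 0.388 0.223] ang 2.62 len 0.255
2.42 [[-0.006, -0.011], [-0.012, -0.022], [-0.019, -0.032], [-0.027, -0.042], [-0.034, -0.052]]
2.18 [[-0.008, -0.009], [-0.017, -0.018], [-0.026, -0.027], [-0.036, -0.035], [-0.046, -0.042]]
1.94 [[-0.01, -0.007], [-0.021, -0.014], [-0.032, -0.02], [-0.043, -0.025], [-0.054, -0.03]]
1.7 [[-0.012, -0.004], [-0.024, -0.008], [-0.036, -0.012], [-0.048, -0.014], [-0.061, -0.017]]
1.46 [[-0.012, -0.002], [-0.025, -0.003], [-0.037, -0.004], [-0.048, -0.004], [-0.06, -0.005]]
1.22 [[-0.011, -0.0], [-0.022, -0.0], [-0.033, 0.001], [-0.045, 0.003], [-0.056, 0.006]]
0.98 [[-0.011, 0.003], [-0.022, 0.007], [-0.033, 0.011], [-0.044, 0.016], [-0.055, 0.021]]
0.74 [[-0.01, 0.006], [-0.02, 0.012], [-0.03, 0.019], [-0.04, 0.026], [-0.049, 0.034]]
0.5 [[-0.009, 0.008], [-0.017, 0.017], [-0.025, 0.026], [-0.032, 0.036], [-0.038, 0.047]]
0.26 [[-0.006, 0.011], [-0.011, 0.022], [-0.016, 0.033], [-0.02, 0.044], [-0.023, 0.056]]
0.02 [[-0.003, 0.012], [-0.006, 0.024], [-0.007, 0.036], [-0.009, 0.048], [-0.009, 0.06]]
```

carry_out([
  [0,0,0.03,0,0,0],
  [0,0,0.07,0,0,0],
  [0,0,0.11,0,0,0],
  [0,0,0.122,0,0,0],
  [-0.006,0,0.122,0,0,0],
])

```text
time: 61.8
tool_pos: [0.4985, 0.4059, 0.1771]
ee_rot: [-3.137, 0.003, 1.623]
wrist_force: [-0.1, 0.3, -0.3]
width: 0.0003
finger_force: 0.0
```

carry_out([
  [-0.006,0,0,0,0,0],
  [-0.012,0,-0.011,0,0,0],
  [-0.019,0,-0.022,0,0,0],
  [-0.027,0,-0.034,0,0,0],
  [-0.04,0,-0.052,0,0,0],
])

```text
time: 62.3
tool_pos: [0.5023, 0.3665, 0.234]
ee_rot: [3.139, -0.002, 1.623]
wrist_force: [0.8, 1.1, -1.0]
width: 0.0004
finger_force: 0.6
```

carry_out([
  [-0.008,0,-0.009,0,0,0],
  [-0.017,0,-0.018,0,0,0],
  [-0.026,0,-0.027,0,0,0],
  [-0.036,0,-0.035,0,0,0],
  [-0.046,0,-0.042,0,0,0],
])

```text
time: 62.8
tool_pos: [0.5042, 0.3201, 0.2753]
ee_rot: [3.141, -0.001, 1.623]
wrist_force: [0.7, 4.8, 2.4]
width: 0.0005
finger_force: 1.7
```

```bash
python3 - <<'E'
from arc import *
from bar import bar
o=get_obs();print(o['time'],((o['tool_pos'][:2]-C)@np.c_[ex,ey]).round(4),o['tool_pos'][2],tcp(2.18).round(4),o['wrist_force'].round(1))
s=snapshot("side");bar(s)
E
```

```text
62.8 [0.0004 0.2675] 0.27527831644178613 [0.2681 0.2729] [0.7 4.8 2.4]
no tab
```

carry_out([
  [-0.01,0,-0.007,0,0,0],
  [-0.021,0,-0.014,0,0,0],
  [-0.032,0,-0.02,0,0,0],
  [-0.043,0,-0.025,0,0,0],
  [-0.054,0,-0.03,0,0,0],
])

```text
time: 63.35
tool_pos: [0.5067, 0.2651, 0.3037]
ee_rot: [-3.14, 0.001, 1.622]
wrist_force: [0.0, 0.2, -1.4]
width: 0.0005
finger_force: 0.5
```

carry_out([
  [-0.012,0,-0.004,0,0,0],
  [-0.024,0,-0.008,0,0,0],
  [-0.036,0,-0.012,0,0,0],
  [-0.048,0,-0.014,0,0,0],
  [-0.061,0,-0.017,0,0,0],
])

```text
time: 63.85
tool_pos: [0.5103, 0.2046, 0.321]
ee_rot: [-3.142, 0.0, 1.623]
wrist_force: [0.7, 0.5, -0.9]
width: 0.0007
finger_force: 0.4
```

carry_out([
  [-0.012,0,-0.002,0,0,0],
  [-0.025,0,-0.003,0,0,0],
  [-0.037,0,-0.004,0,0,0],
  [-0.048,0,-0.004,0,0,0],
  [-0.06,0,-0.005,0,0,0],
])

```text
time: 64.35
tool_pos: [0.5132, 0.1449, 0.3257]
ee_rot: [-3.141, 0.0, 1.623]
wrist_force: [0.5, 0.2, -2.2]
width: 0.0005
finger_force: 0.5
```

```bash
python3 - <<'E'
from arc import *
from bar import bar
o=get_obs();print(o['time'],((o['tool_pos'][:2]-C)@np.c_[ex,ey]).round(4),o['tool_pos'][2],tcp(1.46).round(4),o['wrist_force'].round(1))
s=snapshot("side");bar(s)
E
```

```text
64.35 [0.0003 0.092 ] 0.32568296629071664 [0.0932 0.3245] [ 0.5  0.2 -2.2]
no tab
```

```bash
python3 - <<'E'
from arc import *
s=snapshot("side"); save(s,"s9.png",(150,40,400,260),3)
for n in("side","wrist","top"):
    s=snapshot(n);v,u=np.mgrid[0:384,0:512];P=pts(s,u,v);q=(P[...,:2]-C)@np.c_[ex,ey];I=s["img"].astype(int)
    m=(s["range_z"]>0)&(abs(q[...,0])<.012)&(P[...,2]>.105)&(q[...,1]>-.2)&(q[...,1]<.35)
    for z in np.arange(.11,.38,.03):
        k=m&(abs(P[...,2]-z)<.004)
        if k.sum()>2: print(n,round(z,2),k.sum(),q[k][:,1].min().round(3),q[k][:,1].max().round(3),I[k].mean(0).round(0))
E
```

```text
side 0.11 21 -0.115 0.11 [111. 107.  90.]
side 0.14 22 0.101 0.106 [107. 104.  89.]
side 0.17 21 0.097 0.103 [114. 111.  96.]
side 0.2 20 0.095 0.099 [106. 104.  93.]
side 0.23 23 0.091 0.095 [108. 107.  96.]
side 0.26 21 0.086 0.092 [103. 103.  92.]
side 0.29 25 0.081 0.088 [103. 102.  90.]
side 0.32 6 0.08 0.081 [109. 109.  98.]
side 0.35 35 0.097 0.103 [82. 78. 70.]
side 0.38 39 0.099 0.103 [83. 79. 72.]
wrist 0.11 15 0.107 0.108 [102. 100.  88.]
wrist 0.14 22 0.103 0.104 [106. 102.  89.]
wrist 0.17 29 0.099 0.101 [106. 103.  89.]
wrist 0.2 35 0.095 0.097 [102.  98.  85.]
wrist 0.23 47 0.092 0.093 [97. 94. 82.]
wrist 0.26 70 0.087 0.09 [97. 95. 81.]
wrist 0.35 193 0.1 0.103 [84. 82. 72.]
wrist 0.38 341 0.1 0.103 [78. 76. 68.]
top 0.11 9 -0.119 0.103 [137. 109.  64.]
top 0.23 5 0.087 0.091 [95. 87. 76.]
top 0.26 8 0.083 0.086 [95. 88. 77.]
top 0.29 7 0.079 0.08 [99. 79. 71.]
top 0.35 29 0.071 0.075 [128.  42.  33.]
```

View pics/s9.png

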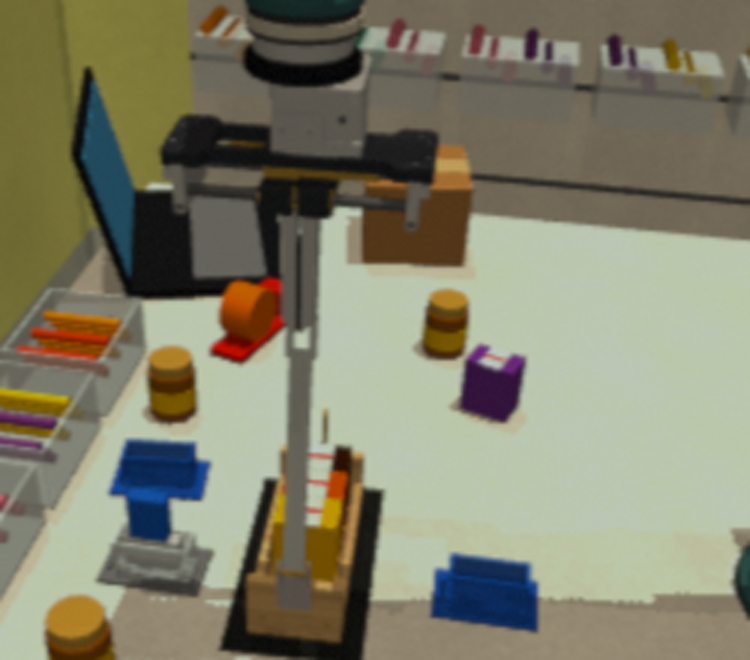

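carry_out([
  [-0.011,0,0,0,0,0],
  [-0.022,0,0,0,0,0],
  [-0.033,0,0.001,0,0,0],
  [-0.045,0,0.003,0,0,0],
  [-0.056,0,0.006,0,0,0],
])

```text
time: 65.1
tool_pos: [0.5163, 0.0886, 0.3199]
ee_rot: [3.141, 0.0, 1.622]
wrist_force: [0.0, 1.0, 0.3]
width: 0.0003
finger_force: 0.4
```

carry_out([
  [-0.011,0,0.003,0,0,0],
  [-0.022,0,0.007,0,0,0],
  [-0.033,0,0.011,0,0,0],
  [-0.044,0,0.016,0,0,0],
  [-0.055,0,0.021,0,0,0],
])

```text
time: 65.6
tool_pos: [0.5191, 0.0339, 0.2985]
ee_rot: [-3.142, 0.0, 1.623]
wrist_force: [0.0, 0.3, -0.1]
width: 0.0007
finger_force: 0.3
```

carry_out([
  [-0.01,0,0.006,0,0,0],
  [-0.02,0,0.012,0,0,0],
  [-0.03,0,0.019,0,0,0],
  [-0.04,0,0.026,0,0,0],
  [-0.049,0,0.034,0,0,0],
])

```text
time: 66.1
tool_pos: [0.5217, -0.0149, 0.2644]
ee_rot: [3.142, 0.0, 1.623]
wrist_force: [0.4, -0.6, -0.2]
width: 0.0004
finger_force: 0.2
```

```bash
python3 - <<'E'
from arc import *
from bar import bar
o=get_obs();print(o['time'],((o['tool_pos'][:2]-C)@np.c_[ex,ey]).round(4),o['tool_pos'][2],tcp(.74).round(4),o['wrist_force'].round(1))
s=snapshot("side");bar(s);bar(snapshot("top"))
E
```

```text
66.1 [ 0.0003 -0.0681] 0.2643940704717499 [-0.0666  0.2641] [ 0.4 -0.6 -0.2]
tab 23 [ 0.52  -0.013  0.253] [ 0.513 -0.017  0.25 ] [ 0.528 -0.008  0.258] ang 0.748 len 0.237
no tab
```

carry_out([
  [-0.008,0,0.008,0,0,0],
  [-0.016,0,0.017,0,0,0],
  [-0.024,0,0.026,0,0,0],
  [-0.031,0,0.036,0,0,0],
  [-0.037,0,0.047,0,0,0],
])

```text
time: 66.7
tool_pos: [0.5235, -0.0518, 0.217]
ee_rot: [-3.141, 0.0, 1.622]
wrist_force: [0.7, -0.5, -0.3]
width: 0.0005
finger_force: 0.2
```

carry_out([
  [-0.006,0,0.011,0,0,0],
  [-0.011,0,0.022,0,0,0],
  [-0.016,0,0.033,0,0,0],
  [-0.02,0,0.044,0,0,0],
  [-0.023,0,0.056,0,0,0],
])

```text
time: 67.2
tool_pos: [0.5248, -0.0744, 0.1611]
ee_rot: [3.142, 0.0, 1.623]
wrist_force: [0.5, -0.5, 0.7]
width: 0.0
finger_force: 0.2
```

```bash
python3 - <<'E'
from arc import *
from bar import bar
o=get_obs();print(o['time'],((o['tool_pos'][:2]-C)@np.c_[ex,ey]).round(4),o['tool_pos'][2],tcp(.26).round(4),o['wrist_force'].round(1))
s=snapshot("side");bar(s);bar(snapshot("top"))
E
```

```text
67.2 [ 0.0003 -0.1276] 0.16107883278369298 [-0.1284  0.1612] [ 0.5 -0.5  0.7]
tab 14 [ 0.523 -0.066  0.155] [ 0.517 -0.069  0.151] [ 0.529 -0.063  0.158] ang 0.272 len 0.236
no tab
```

carry_out([
  [-0.003,0,0.012,0,0,0],
  [-0.006,0,0.024,0,0,0],
  [-0.008,0,0.036,0,0,0],
  [-0.01,0,0.048,0,0,0],
  [-0.01,0,0.058,0,0,0],
])

```text
time: 67.8
tool_pos: [0.5248, -0.0842, 0.1024]
ee_rot: [-3.14, -0.0, 1.622]
wrist_force: [-0.4, -0.4, -0.1]
width: 0.0005
finger_force: 0.1
```

carry_out([
  [-0.001,0,0.002,0,0,0],
  [-0.001,0,0.004,0,0,0],
  [-0.001,0,0.006,0,0,0],
  [-0.001,0,0.007,0,0,0],
  [-0.001,0,0.008,0,0,0],
])

```text
time: 68.3
tool_pos: [0.5256, -0.0851, 0.0964]
ee_rot: [3.141, 0.001, 1.623]
wrist_force: [0.6, 0.4, -0.6]
width: 0.0007
finger_force: 0.1
```

```bash
python3 - <<'E'
from arc import *
from bar import bar
o=get_obs();print(o['time'],((o['tool_pos'][:2]-C)@np.c_[ex,ey]).round(4),o['tool_pos'][2],o['wrist_force'].round(1))
s=snapshot("side");bar(s)
E
```

```text
68.3 [ 0.0006 -0.1383] 0.09642053135205624 [ 0.6  0.4 -0.6]
tab 7 [ 0.522 -0.068  0.098] [ 0.519 -0.076  0.092] [ 0.528 -0.056  0.107] ang 0.028 len 0.229
```

Press on until there is firm contact.

carry_out([
  [0,0,0.001,0,0,0],
  [0,0,0.002,0,0,0],
  [0,0,0.003,0,0,0],
  [0,0,0.003,0,0,0],
  [0,0,0.003,0,0,0],
])

```text
time: 68.85
tool_pos: [0.5258, -0.0851, 0.096]
ee_rot: [3.139, 0.001, 1.623]
wrist_force: [-3.2, 0.9, 10.8]
width: 0.0007
finger_force: 5.4
```

carry_out([
  [0,0,0.001,0,0,0],
  [0,0,0.002,0,0,0],
  [0,0,0.003,0,0,0],
  [0,0,0.003,0,0,0],
  [0,0,0.003,0,0,0],
])

```text
time: 69.35
tool_pos: [0.5259, -0.0851, 0.0957]
ee_rot: [3.138, 0.001, 1.623]
wrist_force: [-8.7, 2.0, 21.2]
width: 0.0003
finger_force: 10.4
```

carry_out([
  [0,0,-0.005,0,0,0],
  [0,0,-0.02,0,0,0],
  [0,0,-0.06,0,0,0],
  [-0.01,0,-0.1,0,0,0],
  [-0.03,0,-0.14,0,0,0],
])

```text
time: 69.85
tool_pos: [0.5267, -0.1141, 0.2316]
ee_rot: [-3.141, -0.001, 1.625]
wrist_force: [2.0, 0.8, 0.2]
width: 0.0004
finger_force: 0.0
```

carry_out([
  [-0.04,0,-0.02,0,0,0],
  [-0.08,0,-0.03,0,0,0],
  [-0.12,0,-0.03,0,0,0],
  [-0.16,0,-0.03,0,0,0],
  [-0.2,0,-0.03,0,0,0],
])

```text
time: 70.35
tool_pos: [0.5373, -0.3162, 0.2603]
ee_rot: [3.141, 0.0, 1.623]
wrist_force: [0.5, 0.0, 0.9]
width: 0.0004
finger_force: 0.0
```

```bash
python3 - <<'E'
from sq import *
from bar import bar
o=get_obs();print(o['time'],o['tool_pos'].round(4),o['wrist_force'].round(1))
s=snapshot("side"); sq(s,'side'); bar(s); row(s); save(s,"sA.png",(140,90,330,270),4)
t=snapshot("top"); bar(t); row(t); save(t,"tA.png",(100,80,450,300),2.25)
t0=pickle.load(open("top0.pkl","rb"))
for b in blobs(t,0.03,0.3,(0.25,0.75,-0.45,0.45)): print(*b[1:6])
E
```

```text
70.35 [ 0.5373 -0.3162  0.2603] [0.5 0.  0.9]
side handle top 71 ((663.4375610351562, 89.7828369140625), (38.521514892578125, 18.007234573364258), 1.5568844079971313) [0.0893 0.0931 0.0954]
slope dz/dx,dz/dy [ 0.003 -0.169  0.093]
rim 116 ((662.3543701171875, 87.90516662597656), (76.3660888671875, 38.544559478759766), 1.0241680145263672)
tab 10 [ 0.522 -0.084  0.096] [ 0.518 -0.09   0.093] [ 0.528 -0.067  0.097] ang 0.016 len 0.245
row 403 ((-2.258350372314453, -35.54557800292969), (143.47650146484375, 60.12788772583008), 89.59523010253906)
carton at -0.07 x -0.0312 0.0275 z 0.0815
carton at -0.028 x -0.0322 0.0279 z 0.0815
carton at 0.014 x -0.0309 0.0278 z 0.0816
tab 32 [ 0.523 -0.085  0.097] [ 0.518 -0.095  0.093] [ 0.528 -0.076  0.099] ang 0.019 len 0.246
row 881 ((-0.33838844299316406, -10.430328369140625), (195.21009826660156, 60.03166198730469), 89.54025268554688)
carton at -0.07 x -0.0304 0.0286 z 0.0823
carton at -0.028 x -0.0294 0.0295 z 0.0823
carton at 0.014 x -0.0302 0.0285 z 0.0823
1081 [735. 389.] [ 29. 123.] 0.0 0.1221
460 [ 720. -171.] [55. 51.] 46.3 0.0738
153 [699. -45.] [76. 34.] 7.3 0.0393
462 [682. 230.] [53. 52.] 89.2 0.0736
334 [663.  88.] [34. 77.] 89.9 0.0444
609 [ 672. -344.] [67. 46.] 71.7 0.0708
99 [ 648. -401.] [49. 17.] 2.5 0.0442
30 [ 645. -423.] [40.  6.] 3.7 0.0465
566 [596. 359.] [76. 74.] 22.2 0.0447
74 [ 534. -313.] [25.  8.] 20.7 0.2767
2566 [519.  35.] [ 86. 265.] 3.1 0.0824
717 [359. 360.] [69. 72.] 55.1 0.0742
522 [ 358. -258.] [43. 61.] 70.2 0.0701
156 [342.  68.] [34. 75.] 89.9 0.0397
```

View pics/sA.png

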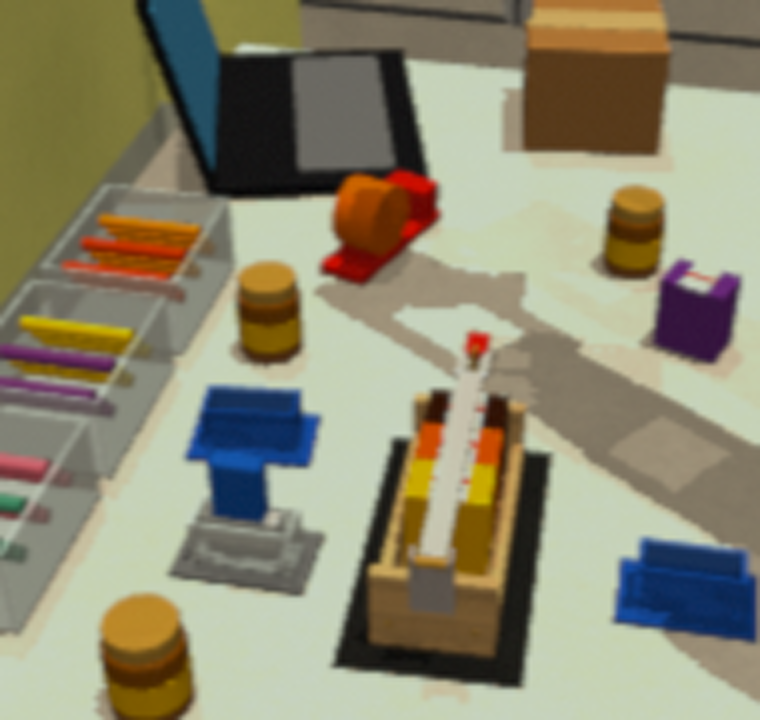

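View pics/tA.png

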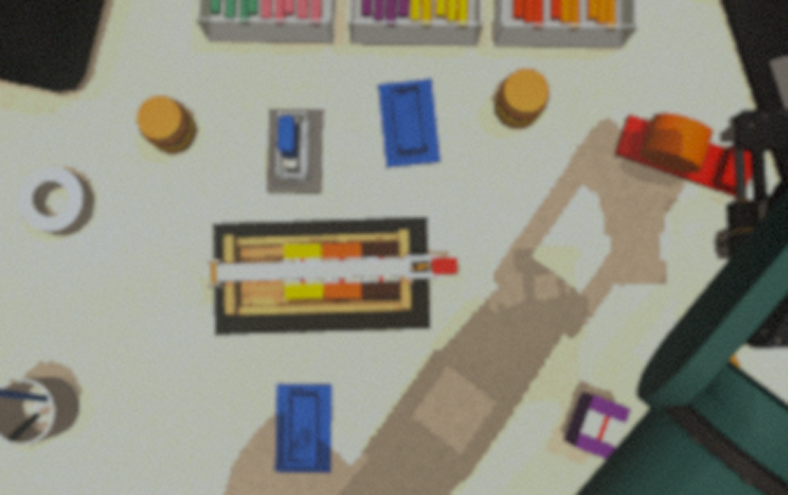

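The side crop shows the bar level with its eye over the staple (475,350) and the squeegee standing in the grey holder (240,490). The top crop shows yellow, orange and dark brown butted against the staple end (300–400,270), with the jars, roll and dispenser where they were.

```bash
python3 -c "
from bench import *
print(close_job())"
```

```text
the job is handed in; nothing more can be done
None
```

The job is handed in after about 70 s of the 210 s: dark brown, orange and yellow (no cream on the counter) stand tight against the staple end with fronts away from the robot, the seals were rubbed in one stroke at about 3 N, the squeegee is back in its holder, the bar is down hard on its stop with the eye over the staple, and the final pictures show the jars, label roll and tape dispenser where they were; the judge returned no verdict.

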